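# Prop the sprung flap of the parts bin and fetch a roller bush

### The job

At the packing table, wedge the spring-closed flap of the steel parts bin open: lower the long-stemmed T-shaped steel stop, stem down, into the pocket at the bin's rear left corner so that it presses the paddle down, and let go of it with its cross plate resting on the pocket's rim. Then take the round flanged roller bush out of the open bin and stand it upright in the square steel dish on the table, leaving the stop in place and the flap open.

Things in the scene. Friction and masses are not known exactly. Their poses are not given: they have to be found in the camera images.
- bin: Fixed steel bin, rim 120 mm high. Origin on the table under the mouth's centre; x away from the robot (yaw up to 0.2 rad), y left. Mouth inside 130 (x) by 220 mm (y), walls 5, inner floor 45 mm above the table. A clear flap in a steel frame lies on the rim (to 15 mm above the hinge axis), hinged along y beyond the far wall (x = 75, z = 112 mm); its shaft runs on left to the paddle over the pocket.
- flap (a joint): Hinge angle of the flap, rad: 0 closed (held by its spring), 1.57 upright, 2.1 at most; it swings up and away from the robot to 160 mm above the rim. Pressing the paddle down (3 to 6 N) opens it. With the stop seated it stands at about 1.5 to 1.9: the paddle then hangs on the robot side of the stem and pushes it towards the pocket's outer (far) wall.
- pocket (a point): Where the stop's axis goes: at rim height (z = 120 mm), bin x = 106, y = 185 mm; axes as the bin's. The stem has 10 mm slack in x, 12 in y either way. Pocket: 68 mm wide (y), side and far walls 4 mm thick, 120 mm high, open above and to the robot. The paddle, 52 mm long (x), 50 wide, rises from the shaft to a tip 15 mm beyond and 16 mm above this point. Seated, the stop's foot is 70 mm below it.
- prop: Long-stemmed T-shaped steel stop, about 0.5 kg, standing on the table, 125 mm tall. Origin: centre of the stem's foot, z up. Stem 34 (x) by 44 (y) by 70 mm; on it a cross plate 44 by 110 (y) by 10 mm; on that a handle 22 (x) by 50 (y) by 45 mm to grip across 22 mm. Goes in the pocket with x, y along the bin's (either way round). Not the plain block, nor the stop whose stem is only 20 mm.
- bush: Round white plastic roller bush, upright on the bin's inner floor in the left or right half of the mouth: flange 48 mm diameter, 12 mm tall at the foot, then 36 mm diameter up to 65 mm height; about 0.18 kg. Origin: centre of its underside, z its axis. Its neighbour, a square white spacer 36 by 36 by 65 mm about 110 mm away along the bin's y, is not wanted.
- dish: Square steel dish fixed to the table, 130 by 130 mm outside, 18 mm tall, walls and floor 4 mm. Origin: centre of its underside; x, y along its sides, yaw up to 0.2 rad.
Not all that is in view belongs to the job. Several things have the shape of the dish; the one meant has the colours described above.

How it is judged:
By the outcome, as a careful person would: the job done as asked, in the order asked, and still so for the second after the job is handed in, with the robot touching nothing.
It also fails if it takes over 62 s, if anything falls off the work surface, if the arm or the gripper's body presses on something with over 40 N, if the wrist force passes 120 N, or if a joint passes its speed limit or range.

### The arm

A 6-joint arm with a two-finger parallel gripper is mounted at the origin on the work surface. World frame = base frame: x ahead of the robot, y to its left, z up, the work surface at z = 0. Lengths are in mm, angles in rad, forces in N, time in s.
With the tool pointing down it reaches from about 400 to 925 mm from the base axis. Payload 12.5 kg.
Tool frame: the origin (TCP) lies midway between the tips of the shut fingers; the grasp point (between the pads) lies 19 mm behind it; z points along the fingers, y is the direction in which the jaws open and shut (so a half turn about z gives the same grasp; the last joint's range is limited). The gripper opens to 95 mm and grips with 3 to 60 N. Pads are 20 mm wide; open, the fingers measure 119 mm over their backs; the gripper's body (75 mm by 180 mm) begins 59 mm behind the grasp point.
Start: joints at [1.085, 0.491, 1.559, -0, 1.092, -0.106], TCP at [231.694, 580.487, 214.661] pointing down, gripper open.
Joint ranges: [-3.1, 3.1], [-0.84, 2.19], [0.05, 2.79], [-1.13, 4.28], [0.06, 2.93], [-2.69, 2.69]. Speed limits (rad/s): [2.22, 2.22, 2.79, 3.14, 3.14, 3.14].

### API

Orientations are given as [roll, pitch, yaw] about the fixed x, y, z axes, in that order (R = Rz(yaw) Ry(pitch) Rx(roll)).
In Python, from cell import env gives the robot as it stands.
- The arm moves only by the tool arm_command, never from a script. Its argument "steps" is a list of rows, each an object of numbers: "dx", "dy", "dz": the shift along the tool's x, y, z as a fraction of full scale; "rx", "ry", "rz": the turn, a rotation vector about the tool's x, y, z as a fraction of full scale; "claw": the gripper command: -1 is fully open, 1 is shut, values between are in proportion. In form: [{"dx": .., "dy": .., "dz": .., "rx": .., "ry": .., "rz": .., "claw": ..}, ...]. A call has 1 to 10 rows; each row shifts and turns the pose as measured when the row begins, along the tool's axes as they then stand; what a row does not reach is not made up. Full scale, the value 1, is 0.8 m for a shift and 90 degrees for a turn. A row lasts 1/8 s, in which the tool goes at most 62.5 mm and 10.7 degrees, less where a joint would pass 70% of its speed; a pose out of reach is approached as far as the arm can. A call with a number of a shift or a turn outside -1 to 1 is refused whole. A call with a gripper value outside its range is refused whole. The fingers move at their own pace and stop on an object; the grip force is fixed at half the most. Time passes only in rows, so rows that do not move let the fingers close. It gives the time, the measured TCP pose, the force and the opening at its end, in the units of the state.
- env.state(): the state, without advancing time (a new reading comes with each control period).
- env.read_camera(name): name is "scene" or "top" or "wrist"; returns (picture, depth): 400x640x3 uint8, red, green, blue; 400x640 float32, mm along the optical axis (not along the pixel's ray), 0 where there is no reading.
- env.get_calibration(name): a dict with "vfov" (degrees; the focal length in pixels is half the picture's height over the tangent of half this angle, whatever the lens; pixels are square), "cx", "cy" (the principal point, pixels), "xyz" and "attitude" of the camera in the world. Camera axes: x right, y up, looking along -z (the intrinsics and any distortion apply to the point x, -y, -z); pixel columns grow to the right and rows downward; lengths in mm; the calibration is good to about 2 mm. A picture is of the moment at which its call begins: read the wrist's pose just before it. get_calibration takes no time and is no camera call; for the wrist camera it gives the pose at the moment of the call.
- env.job_done(): hands the job in, once; it reports no verdict.
The state is a dict: "t": time; "joints": joint angles; "qvel": joint speeds; "tau": joint torques, N m; "eef_pos": TCP position; "tcp_rot": TCP orientation; "ft_force": force on the tool from outside, world axes, zero at the start; "moment": the same for the moment, N m; "opening": opening from 0.0 (shut) to 1.0 (fully open).
Only numpy, scipy, OpenCV 4.12 (cv2) and the standard library are available. Lean on these libraries where they do the work, as an engineer would, in place of code of your own. Each camera call takes 0.05 s, during which the arm holds its last target.

## Working session

There is one attempt and no reset: what is moved stays moved. The work goes in short steps, Python scripts to look and compute and a tool call to move; the robot and the scene stay as the last step left them, time stands still between calls to the robot, and variables do not carry over. Pictures are saved under pics/ and viewed, and the job is handed in when it is done.

Besides the shell and the picture viewer there is one more tool, called as name([rows], argument=value, ...), one row to a line, values as JSON. arm_command: Moves the arm, as the interface text tells. Its arguments: {"type":"object","properties":{"steps":{"type":"array","items":{"type":"object","properties":{"dx":{"type":"number"},"dy":{"type":"number"},"dz":{"type":"number"},"rx":{"type":"number"},"ry":{"type":"number"},"rz":{"type":"number"},"claw":{"type":"number"}}}}},"required":["steps"]}

```bash
ls; mkdir -p pics
python3 - <<'E'
from cell import env
import cv2,numpy as np
print(env.state())
for n in ["scene","top","wrist"]:
    print(n,env.get_calibration(n))
    p,d=env.read_camera(n)
    cv2.imwrite(f"pics/{n}0.png",p[:,:,::-1]); np.save(f"pics/{n}0.npy",d); print((d>0).mean(), d.max())
E
```

```text
pics
{'t': 0.0, 'joints': array([ 1.08538936e+00,  4.91564877e-01,  1.55940013e+00, -6.01790997e-06,
        1.09171677e+00, -1.05585678e-01]), 'qvel': array([-0.00063589,  0.00232899,  0.00130435, -0.00181975, -0.00120912,
       -0.00032241]), 'tau': array([ 2.34431551e-03, -6.12640572e+01, -2.58185953e+01,  6.94805779e-02,
        4.81003826e-02, -1.09304253e-04]), 'eef_pos': array([231.58835063, 580.26867643, 214.07543179]), 'tcp_rot': array([-3.14050903e+00, -1.09474663e-04,  2.76177408e+00]), 'ft_force': array([ 0.50879107,  0.49820538, -0.20285843]), 'moment': array([ 0.04480557, -0.03139052, -0.03794683]), 'opening': 1.001845103429859}
scene {'vfov': 57.80612200112026, 'cx': 315.0435835470535, 'cy': 198.70554972730622, 'xyz': array([1094.88883237,  553.59879499,  691.92058033]), 'attitude': array([ 0.94522372, -0.00359352,  2.16092254])}
0.992140625 3999.8796
top {'vfov': 45.51962969229584, 'cx': 328.48158294375656, 'cy': 199.5010538755063, 'xyz': array([ 289.94528424,  103.85743602, 1480.37293361]), 'attitude': array([ 0.09540645,  0.01380633, -1.5558737 ])}
0.99602734375 2373.8328
wrist {'vfov': 60.30880528293671, 'cx': 315.95154565321974, 'cy': 198.31768799650573, 'xyz': array([158.3273289 , 610.34137418, 383.98441245]), 'attitude': array([-2.84770318e-01,  1.09315972e-04,  1.18994566e+00])}
0.995921875 1258.5865
```

View pics/scene0.png

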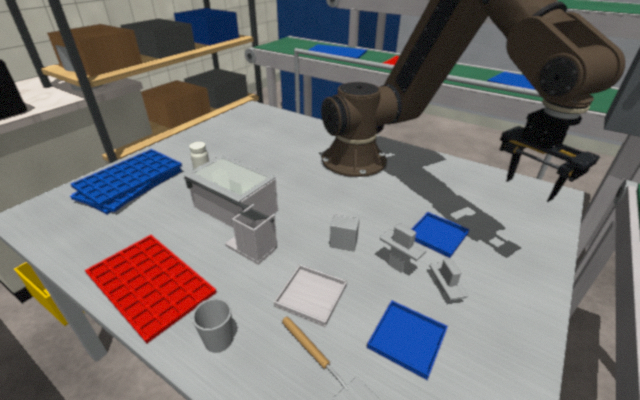

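View pics/top0.png

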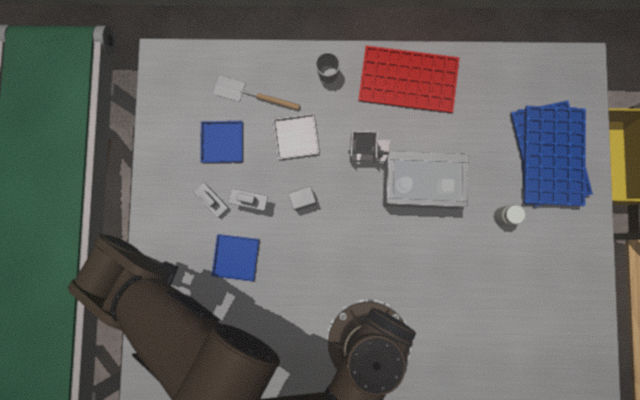

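View pics/wrist0.png

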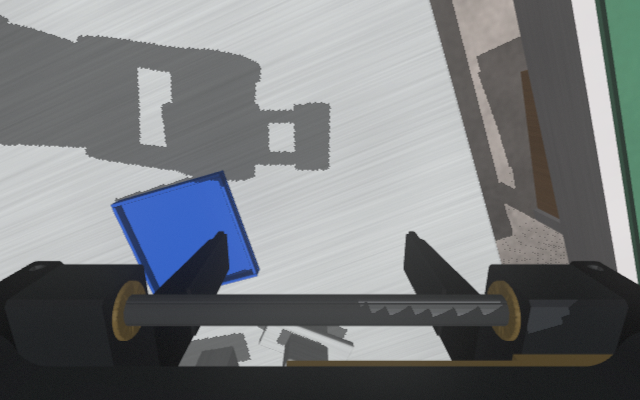

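Candidates:
- **Stop:** T-pieces at top (248,200) and (211,200); plain block at (303,199).
- **Dish:** grey at top (297,138); blue ones at (222,142) and (237,257).
- **Bush:** round thing in the bin at (404,185), square thing at (447,185); a bottle outside at (513,214).

Next: close crops and heights.

```bash
cat > h.py <<'E'
import numpy as np,cv2
from scipy.spatial.transform import Rotation as Ro
def cam(c):
    f=200/np.tan(np.radians(c['vfov'])/2); return f,Ro.from_euler('xyz',c['attitude']).as_matrix(),np.array(c['xyz'])
def pts(c,uv,depth):
    f,R,t=cam(c); uv=np.asarray(uv,float); depth=np.asarray(depth,float)
    d=np.stack([(uv[...,0]-c['cx'])/f,-(uv[...,1]-c['cy'])/f,-np.ones(uv.shape[:-1])],-1)
    return t+(d*depth[...,None])@R.T
def ray(c,uv,z):
    f,R,t=cam(c); uv=np.asarray(uv,float)
    d=np.stack([(uv[...,0]-c['cx'])/f,-(uv[...,1]-c['cy'])/f,-np.ones(uv.shape[:-1])],-1)@R.T
    return t+d*((z-t[2])/d[...,2])[...,None]
def proj(c,P):
    f,R,t=cam(c); q=(np.asarray(P)-t)@R
    return np.stack([c['cx']+f*q[...,0]/-q[...,2],c['cy']-f*q[...,1]/-q[...,2]],-1)
def cloud(c,d):
    v,u=np.mgrid[0:400,0:640]; return pts(c,np.stack([u,v],-1),d)
E
python3 - <<'E'
from h import *
from cell import env
c={n:env.get_calibration(n) for n in('scene','top')}
P={n:cloud(c[n],np.load(f'pics/{n}0.npy')) for n in c}
for uv in [(248,200),(211,200),(236,200),(303,199),(297,138),(222,142),(404,185),(425,200),(447,185),(350,230),(200,330),(550,60),(550,350),(160,60),(430,155),(430,205)]:
    print('top',uv,P['top'][uv[1],uv[0]].round(0))
for uv in [(403,236),(400,255),(450,272),(310,293),(344,220),(300,150),(300,340),(500,220),(120,230),(230,390)]:
    print('scene',uv,P['scene'][uv[1],uv[0]].round(0))
s=cv2.imread('pics/scene0.png');t=cv2.imread('pics/top0.png')
a=cv2.resize(s[140:320,170:490],(800,450),interpolation=cv2.INTER_CUBIC);cv2.imwrite('pics/sc1.png',a)
a=cv2.resize(t[100:230,190:480],(800,359),interpolation=cv2.INTER_CUBIC);cv2.imwrite('pics/tc1.png',a)
E
```

```text
top (248, 200) [415. 355. 126.]
top (211, 200) [418. 474.  76.]
top (236, 200) [419. 399.  79.]
top (303, 199) [424. 201.  79.]
top (297, 138) [625. 229.   2.]
top (222, 142) [609. 465.   5.]
top (404, 185) [464. -91. 124.]
top (425, 200) [ 422. -151.  124.]
top (447, 185) [ 466. -213.  124.]
top (350, 230) [337.  58.  -2.]
top (200, 330) [152. 317. 708.]
top (550, 60) [ 886. -571.    5.]
top (550, 350) [ -15. -547.    0.]
top (160, 60) [874. 675.   4.]
top (430, 155) [ 551. -164.  131.]
top (430, 205) [ 410. -171.   94.]
scene (403, 236) [432. 367. 109.]
scene (400, 255) [440. 371.  54.]
scene (450, 272) [442. 492.  69.]
scene (310, 293) [628. 230.   4.]
scene (344, 220) [427. 202.  80.]
scene (300, 150) [  56. -212.    1.]
scene (300, 340) [748. 286.  15.]
scene (500, 220) [ 75. 547.   0.]
scene (120, 230) [ 744. -362.   -1.]
scene (230, 390) [898. 232.  -1.]
```

View pics/sc1.png

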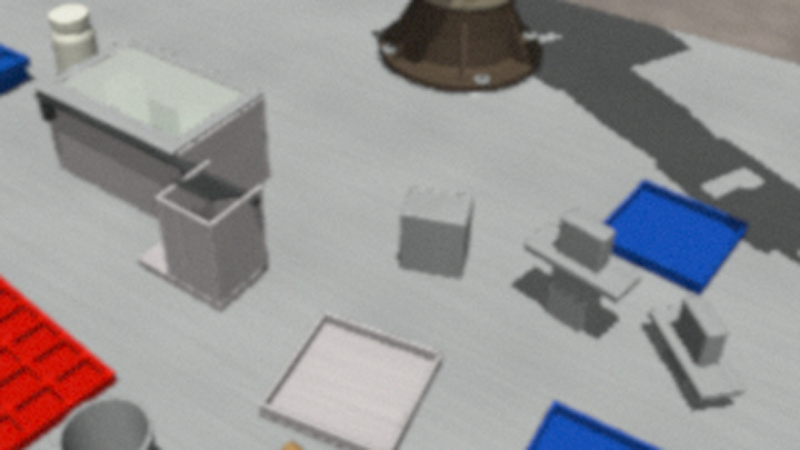

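View pics/tc1.png

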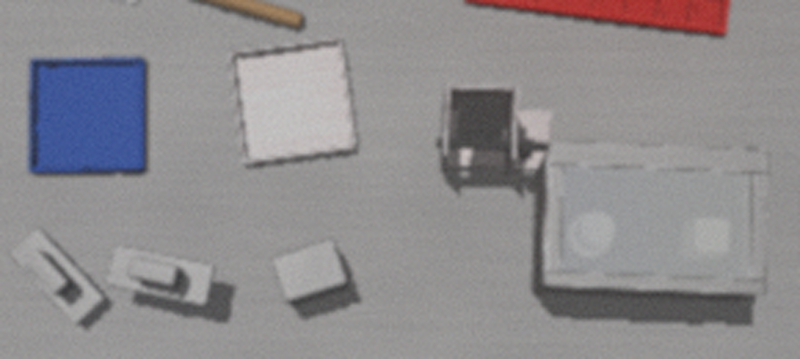

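The crops show the tall T stop at top (248,200), its handle top at z≈126. The short one's top is at z≈76, and the block is a plain cube. The grey dish is at (297,138). The round bush is in the left half of the bin at (404,185), with the pocket at (370,148). Next I'll measure them.

```bash
python3 - <<'E'
from h import *
from cell import env
c={n:env.get_calibration(n) for n in('scene','top')}
P={n:cloud(c[n],np.load(f'pics/{n}0.npy')) for n in c}
def rect(Q,name):
    r=cv2.minAreaRect(Q[:,:2].astype(np.float32)); print(name,len(Q),np.round(r[0],1),np.round(r[1],1),round(r[2],2),'med z',np.median(Q[:,2]).round(1),'mean',Q.mean(0).round(1))
def sel(n,x,y,z):
    A=P[n]; m=(A[...,0]>x[0])&(A[...,0]<x[1])&(A[...,1]>y[0])&(A[...,1]<y[1])&(A[...,2]>z[0])&(A[...,2]<z[1]); return A[m]
for n in c:
    print(n)
    rect(sel(n,(360,500),(290,440),(115,135)),'handle top')
    rect(sel(n,(360,500),(290,430),(66,135)),'plate+handle')
    rect(sel(n,(530,720),(130,330),(10,26)),'dish rim')
    rect(sel(n,(380,560),(-270,-20),(114,140)),'flap')
    rect(sel(n,(530,640),(-70,60),(100,150)),'pocket')
    rect(sel(n,(380,660),(-300,80),(60,150)),'bin all')
E
python3 - <<'E'
import sys;sys.path.insert(0,'.')
from h import *
from cell import env
# masks by edges in the top image: white dish contour
t=cv2.imread('pics/top0.png'); c=env.get_calibration('top')
d=np.load('pics/top0.npy');A=cloud(c,d)
z=A[...,2]
vis=np.clip((z+10)*1.5,0,255).astype(np.uint8)
cv2.imwrite('pics/tz.png',cv2.resize(cv2.applyColorMap(vis[100:230,190:480],cv2.COLORMAP_JET),(800,359),interpolation=cv2.INTER_NEAREST))
c=env.get_calibration('scene');d=np.load('pics/scene0.npy');z=cloud(c,d)[...,2]
vis=np.clip((z+10)*1.5,0,255).astype(np.uint8)
cv2.imwrite('pics/sz.png',cv2.resize(cv2.applyColorMap(vis[140:320,170:490],cv2.COLORMAP_JET),(800,450),interpolation=cv2.INTER_NEAREST))
E
```

```text
scene
handle top 179 [423.7 367. ] [49.1 24.3] 80.64 med z 123.7 mean [426.  368.3 122.6]
plate+handle 871 [423.2 366.7] [109.8  46.2] 79.97 med z 80.9 mean [430.2 370.2  92.7]
dish rim 541 [641.9 235.9] [157.6 130.7] 8.5 med z 16.1 mean [635.  235.8  15.4]
flap 2366 [ 483.3 -145.3] [249.3 153. ] 89.66 med z 124.2 mean [ 490.4 -145.1  123.7]
pocket 612 [582.1  -5.4] [149.3  78.9] 73.8 med z 117.4 mean [581.9  -1.1 118.1]
bin all 4649 [509.  -98.7] [353.6 205.8] 83.38 med z 120.9 mean [524.8 -90.5 109.1]
top
handle top 137 [421.4 364.6] [50.8 22.1] 78.7 med z 125.9 mean [420.9 363.4 125.7]
plate+handle 555 [421.5 364.1] [110.7  44.2] 78.79 med z 82.8 mean [420.  361.3  93. ]
dish rim 369 [627.  218.5] [175.4 185.6] 89.76 med z 16.4 mean [633.  232.6  16.3]
flap 4192 [ 483.7 -145.8] [249.5 151.8] 88.71 med z 126.5 mean [ 483.3 -155.5  126.4]
pocket 651 [582.4  -5.2] [145.3  80.9] 75.6 med z 122.5 mean [577.5   5.4 123. ]
bin all 5051 [ 514.3 -101.9] [346.8 209.7] 88.2 med z 126.1 mean [ 494.7 -131.8  123.8]
```

View pics/tz.png

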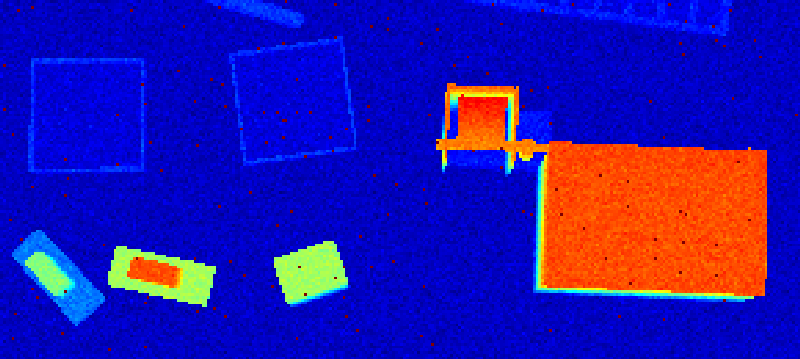

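View pics/sz.png

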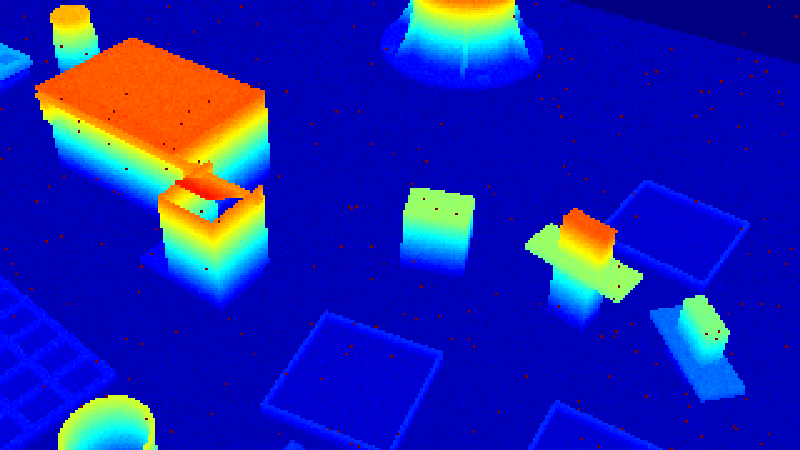

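Run:
```python
from h import *
from cell import env
c={n:env.get_calibration(n) for n in('scene','top')}
P={n:cloud(c[n],np.load(f'pics/{n}0.npy')) for n in c}
def sel(n,x,y,z):
    A=P[n]; m=(A[...,0]>x[0])&(A[...,0]<x[1])&(A[...,1]>y[0])&(A[...,1]<y[1])&(A[...,2]>z[0])&(A[...,2]<z[1]); return A[m]
# extents in bin frame for trial yaws
def fit(Q,name):
    # flap edges via per-column extremes along y
    ys=np.arange(Q[:,1].min()+10,Q[:,1].max()-10,6); lo=[];hi=[]
    for y in ys:
        q=Q[abs(Q[:,1]-y)<3]; 
        lo.append(q[:,0].min() if len(q) else np.nan);hi.append(q[:,0].max() if len(q) else np.nan)
    for e,l in((lo,'near'),(hi,'far')):
        e=np.array(e);k=np.isfinite(e)
        for _ in range(3):
            p=np.polyfit(ys[k],e[k],1);r=e-np.polyval(p,ys);k=k&(abs(r)<4)
        print(name,l,'slope',p[0].round(4),'x at y=-145',np.polyval(p,-145).round(1),k.sum())
    xs=np.arange(Q[:,0].min()+12,Q[:,0].max()-12,6); lo=[];hi=[]
    for x in xs:
        q=Q[abs(Q[:,0]-x)<3]; lo.append(q[:,1].min());hi.append(q[:,1].max())
    print(name,'right',np.polyfit(xs-480,lo,1).round(3),'left',np.polyfit(xs-480,hi,1).round(3))
for n in c:
    fit(sel(n,(395,556),(-275,-22),(114,140)),n+' flap')
    Q=sel(n,(560,650),(-60,50),(108,150))
    print(n,'pocket all x',Q[:,0].max().round(1),'y',Q[:,1].min().round(1),Q[:,1].max().round(1))
    W=sel(n,(590,650),(-60,50),(112,128))   # rims
    for x0 in range(590,645,6):
        q=W[(W[:,0]>=x0)&(W[:,0]<x0+6)]
        if len(q): print(x0,np.percentile(q[:,1],[0,3,97,100]).round(1),len(q))
    far=[ (y,W[abs(W[:,1]-y)<3][:,0].max().round(1)) for y in range(-30,36,8) if (abs(W[:,1]-y)<3).any()]
    print('far',far)
# bin walls in scene (z 20..100): left wall outer & far wall outer
Q=sel('scene',(560,660),(-60,60),(20,100)); print('scene pocket walls xmax',np.percentile(Q[:,0],[50,90,99]).round(1),'ymax',np.percentile(Q[:,1],[50,90,99]).round(1))
Q=sel('scene',(400,560),(-60,0),(50,100));print('bin left wall', [ (x,np.median(Q[abs(Q[:,0]-x)<5][:,1]).round(1)) for x in range(420,550,15)])
Q=sel('scene',(400,640),(-250,-60),(55,95));print('bin far wall', [ (y,np.percentile(Q[abs(Q[:,1]-y)<5][:,0],[50,90]).round(1)) for y in range(-240,-60,20) if (abs(Q[:,1]-y)<5).any()])
Q=sel('top',(395,425),(-270,-30),(40,105));print('near wall top', [ (y,np.median(Q[abs(Q[:,1]-y)<6][:,0]).round(1)) for y in range(-260,-30,20) if (abs(Q[:,1]-y)<6).any()])
```

```text
scene flap near slope 0.0226 x at y=-145 410.5 33
scene flap far slope -0.0037 x at y=-145 554.8 36
scene flap right [-3.70000e-02 -2.66039e+02] left [-2.3000e-02 -3.9451e+01]
scene pocket all x 625.0 y -59.8 50.0
590 [-9.5 -9.1 43.6 44.4] 5
596 [-12.9 -12.3  37.7  49.8] 8
602 [-11.1 -11.   -8.1  -8. ] 5
608 [-10.1 -10.1  -7.6  -7.5] 6
614 [-11.1 -10.6  46.   49.6] 10
620 [-9.4 -8.5 48.6 49.9] 53
far [(-14, np.float64(615.1)), (-6, np.float64(622.5)), (2, np.float64(622.6)), (10, np.float64(622.7)), (18, np.float64(623.8)), (26, np.float64(623.8)), (34, np.float64(623.1))]
top flap near slope 0.0372 x at y=-145 409.9 15
top flap far slope -0.0009 x at y=-145 555.1 39
top flap right [  -0.    -270.263] left [-3.8000e-02 -4.3039e+01]
top pocket all x 622.0 y -58.6 49.9
590 [-13.5 -13.4  25.5  30.4] 5
596 [-14.1 -14.   40.8  47.7] 5
602 [-13.3 -13.3 -10.1 -10.1] 4
608 [-13.1 -13.1 -10.3 -10.3] 4
614 [-13.3 -13.1  44.5  44.9] 29
620 [-13.5 -10.5  43.5  47.7] 17
far [(-14, np.float64(622.0)), (-6, np.float64(621.0)), (2, np.float64(620.5)), (10, np.float64(620.8)), (18, np.float64(621.3))
[... 293 characters left out ...]
, np.float64(-41.3)), (525, np.float64(-41.8)), (540, np.float64(-7.4))]
bin far wall [(-240, array([547.1, 548.8])), (-220, array([548.2, 549.4])), (-200, array([548.6, 549.8])), (-180, array([549.6, 550.6])), (-160, array([549.9, 551.4])), (-140, array([550.9, 551.6])), (-120, array([551. , 552.1])), (-100, array([551.9, 552.6])), (-80, array([552.4, 553.7]))]
near wall top [(-260, np.float64(407.2)), (-240, np.float64(407.8)), (-220, np.float64(408.6)), (-200, np.float64(409.1)), (-180, np.float64(409.8)), (-160, np.float64(410.2)), (-140, np.float64(410.9)), (-120, np.float64(411.4)), (-100, np.float64(411.9)), (-80, np.float64(412.4)), (-60, np.float64(413.0)), (-40, np.float64(416.2))]
```

```bash
cat > plan.py <<'E'
import sys
from h import *
from cell import env
# usage: plan.py x y z yaw N
x,y,z,yaw,N=map(float,sys.argv[1:6]); N=int(N)
s=env.state(); p=np.array(s['eef_pos']); r=Ro.from_euler('xyz',s['tcp_rot']); 
print('t',round(s['t'],2),'pos',p.round(1),'rot',np.round(s['tcp_rot'],3),'F',np.round(s['ft_force'],1),'open',round(s['opening'],3))
T=Ro.from_euler('xyz',[np.pi,0,yaw]); rv=(r.inv()*T).as_rotvec()/N; d=(np.array([x,y,z])-p)/N
print('step mm',np.linalg.norm(d).round(1),'deg',np.degrees(np.linalg.norm(rv)).round(2))
for i in range(N):
    q=(r*Ro.from_rotvec(rv*i)).inv().apply(d)/800; print(np.round(q,4),np.round(rv/(np.pi/2),4))
E
python3 plan.py 422.5 366 190 1.386 9
python3 - <<'E'
from h import *
from cell import env
c={n:env.get_calibration(n) for n in('scene','top')}
for n in c:
    A=cloud(c[n],np.load(f'pics/{n}0.npy'))
    m=(A[...,0]>550)&(A[...,0]<720)&(A[...,1]>140)&(A[...,1]<330)&(A[...,2]>9)&(A[...,2]<24)
    m=cv2.morphologyEx(m.astype(np.uint8),cv2.MORPH_CLOSE,np.ones((3,3)))
    k,l,st,ce=cv2.connectedComponentsWithStats(m,connectivity=8); i=1+np.argmax(st[1:,4])
    Q=A[(l==i)&(A[...,2]>9)]; print(n,cv2.minAreaRect(Q[:,:2].astype(np.float32)),Q[:,2].mean())
E
```

```text
t 0.15 pos [231.6 580.3 214.2] rot [-3.141 -0.     2.762] F [-0.5  0.9 -0.1] open 1.003
step mm 32.0 deg 8.76
[-0.0357 -0.0178  0.0034] [-0.0001  0.      0.0973]
[-0.038  -0.0122  0.0034] [-0.0001  0.      0.0973]
[-0.0394 -0.0063  0.0034] [-0.0001  0.      0.0973]
[-0.0399 -0.0002  0.0034] [-0.0001  0.      0.0973]
[-0.0394  0.0059  0.0034] [-0.0001  0.      0.0973]
[-0.0381  0.0118  0.0034] [-0.0001  0.      0.0973]
[-0.0358  0.0175  0.0034] [-0.0001  0.      0.0973]
[-0.0327  0.0227  0.0034] [-0.0001  0.      0.0973]
[-0.0289  0.0274  0.0034] [-0.0001  0.      0.0973]
scene ((843.4349975585938, 339.5531005859375), (640.63427734375, 160.5186004638672), 26.33896827697754) 20.94759942890345
top ((498.50445556640625, 210.38156127929688), (447.7093505859375, 137.5991973876953), 9.971918106079102) 31.89062699006008
```

arm_command([
  {"dx": -0.0357,"dy": -0.0178,"dz": 0.0034,"rz": 0.0973,"claw": -1},
  {"dx": -0.038,"dy": -0.0122,"dz": 0.0034,"rz": 0.0973,"claw": -1},
  {"dx": -0.0394,"dy": -0.0063,"dz": 0.0034,"rz": 0.0973,"claw": -1},
  {"dx": -0.04,"dy": 0,"dz": 0.0034,"rz": 0.0973,"claw": -1},
  {"dx": -0.0394,"dy": 0.0059,"dz": 0.0034,"rz": 0.0973,"claw": -1},
  {"dx": -0.038,"dy": 0.0118,"dz": 0.0034,"rz": 0.0973,"claw": -1},
  {"dx": -0.0358,"dy": 0.0175,"dz": 0.0034,"rz": 0.0973,"claw": -1},
  {"dx": -0.0327,"dy": 0.0227,"dz": 0.0034,"rz": 0.0973,"claw": -1},
  {"dx": -0.029,"dy": 0.0274,"dz": 0.0034,"rz": 0.0973,"claw": -1},
])

```text
$.steps[0]: bad value
```

```bash
python3 plan.py 422.5 366 190 1.386 2
python3 - <<'E'
from h import *
from cell import env
c=env.get_calibration('wrist');p,d=env.read_camera('wrist')
cv2.imwrite('pics/w1.png',p[:,:,::-1]);np.save('pics/w1.npy',d)
A=cloud(c,d)
def r(m,n):
    Q=A[m];b=cv2.minAreaRect(Q[:,:2].astype(np.float32));print(n,len(Q),np.round(b[0],1),np.round(b[1],1),round(b[2],1),Q[:,2].mean().round(1))
z=A[...,2];near=np.hypot(A[...,0]-422,A[...,1]-366)<75
r(near&(z>118)&(z<132),'handle');r(near&(z>74)&(z<88),'plate')
E
```

```text
t 0.15 pos [231.6 580.3 214.2] rot [-3.141 -0.     2.762] F [-0.5  0.9 -0.1] open 1.003
step mm 144.0 deg 39.41
[-0.1605 -0.0802  0.0152] [-2.000e-04  1.000e-04  4.379e-01]
[-0.1749  0.0399  0.0151] [-2.000e-04  1.000e-04  4.379e-01]
handle 0 [0. 0.] [0. 0.] 0.0 nan
plate 0 [0. 0.] [0. 0.] 0.0 nan<stdin>:7: RuntimeWarning: Mean of empty slice.
  ret = ret.dtype.type(ret / rcount)
```

View pics/w1.png

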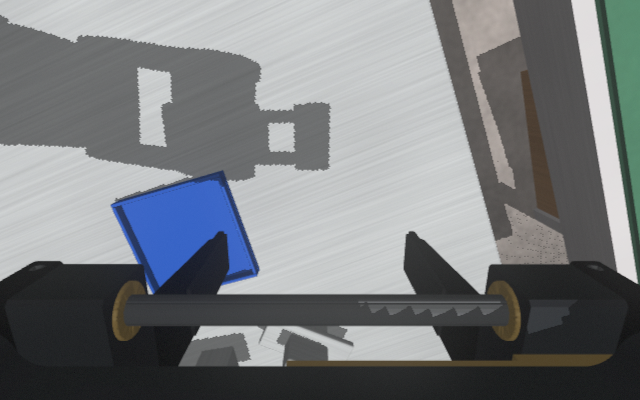

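The move was refused, so the arm hasn't moved and the picture matches the start. I'll send it again with every key in each row.

arm_command([
  {"dx": -0.0357,"dy": -0.0178,"dz": 0.0034,"rx": 0,"ry": 0,"rz": 0.0973,"claw": -1},
  {"dx": -0.038,"dy": -0.0122,"dz": 0.0034,"rx": 0,"ry": 0,"rz": 0.0973,"claw": -1},
  {"dx": -0.0394,"dy": -0.0063,"dz": 0.0034,"rx": 0,"ry": 0,"rz": 0.0973,"claw": -1},
  {"dx": -0.04,"dy": 0,"dz": 0.0034,"rx": 0,"ry": 0,"rz": 0.0973,"claw": -1},
  {"dx": -0.0394,"dy": 0.0059,"dz": 0.0034,"rx": 0,"ry": 0,"rz": 0.0973,"claw": -1},
  {"dx": -0.038,"dy": 0.0118,"dz": 0.0034,"rx": 0,"ry": 0,"rz": 0.0973,"claw": -1},
  {"dx": -0.0358,"dy": 0.0175,"dz": 0.0034,"rx": 0,"ry": 0,"rz": 0.0973,"claw": -1},
  {"dx": -0.0327,"dy": 0.0227,"dz": 0.0034,"rx": 0,"ry": 0,"rz": 0.0973,"claw": -1},
  {"dx": -0.029,"dy": 0.0274,"dz": 0.0034,"rx": 0,"ry": 0,"rz": 0.0973,"claw": -1},
])

```text
t: 1.32
eef_pos: [422.7, 357.1, 188.0]
tcp_rot: [-3.141, 0.002, 1.346]
ft_force: [0.1, 0.7, -0.1]
opening: 0.997
```

```bash
cat > w.py <<'E'
from h import *
from cell import env
import sys
n=sys.argv[1]
c=env.get_calibration('wrist');p,d=env.read_camera('wrist')
cv2.imwrite(f'pics/{n}.png',p[:,:,::-1]);np.save(f'pics/{n}.npy',d);np.save(f'pics/{n}_A.npy',cloud(c,d))
E
python3 w.py w2; python3 plan.py 422.5 366 190 1.386 2
python3 - <<'E'
from h import *
A=np.load('pics/w2_A.npy')
def r(m,n):
    if m.sum()<3: print(n,m.sum()); return
    Q=A[m];b=cv2.minAreaRect(Q[:,:2].astype(np.float32));print(n,len(Q),np.round(b[0],1),np.round(b[1],1),round(b[2],1),Q[:,2].mean().round(1))
z=A[...,2];near=np.hypot(A[...,0]-422,A[...,1]-366)<75
r(near&(z>118)&(z<132),'handle');r(near&(z>74)&(z<88),'plate')
E
```

```text
t 1.38 pos [424.6 354.9 187.6] rot [-3.141e+00  3.000e-03  1.337e+00] F [ 2.1 -1.1  0.3] open 1.0
step mm 5.8 deg 1.42
[ 0.0065 -0.0029 -0.0015] [-0.0002  0.0008 -0.0157]
[ 0.0065 -0.0027 -0.0015] [-0.0002  0.0008 -0.0157]
handle 2043 [422.8 366. ] [50.3 22. ] 79.0 124.4
plate 4419 [422.7 366.2] [109.8  44.1] 78.8 79.7
```

View pics/w2.png

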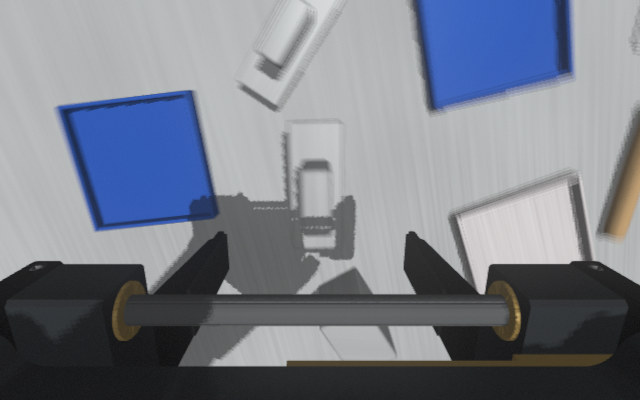

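The wrist view shows the long stop's handle at (315,185), between the fingers, and the short stop at (290,45). The stop measures (422.7, 366.1), matching the other two views.

arm_command([
  {"dx": 0.0065,"dy": -0.0028,"dz": 0,"rx": 0,"ry": 0,"rz": -0.0125,"claw": -1},
  {"dx": 0.0065,"dy": -0.0028,"dz": 0.02,"rx": 0,"ry": 0,"rz": -0.0125,"claw": -1},
  {"dx": 0,"dy": 0,"dz": 0.03,"rx": 0,"ry": 0,"rz": 0,"claw": -1},
])

```text
t: 1.75
eef_pos: [422.3, 367.8, 146.9]
tcp_rot: [3.141, 0.0, 1.383]
ft_force: [0.6, 0.4, 0.4]
opening: 1.001
```

```bash
python3 plan.py 422.7 366.1 87 1.375 4
```

```text
t 1.75 pos [422.3 367.8 146.9] rot [3.141 0.    1.383] F [0.6 0.4 0.4] open 1.001
step mm 15.0 deg 0.12
[-0.0005  0.0002  0.0187] [0.0002 0.0001 0.0013]
[-0.0005  0.0002  0.0187] [0.0002 0.0001 0.0013]
[-0.0005  0.0002  0.0187] [0.0002 0.0001 0.0013]
[-0.0005  0.0002  0.0187] [0.0002 0.0001 0.0013]
```

arm_command([
  {"dx": -0.0005,"dy": 0.0003,"dz": 0.02,"rx": 0,"ry": 0,"rz": 0.001,"claw": -1},
  {"dx": -0.0005,"dy": 0.0003,"dz": 0.02,"rx": 0,"ry": 0,"rz": 0.001,"claw": -1},
  {"dx": -0.0005,"dy": 0.0002,"dz": 0.015,"rx": 0,"ry": 0,"rz": 0.001,"claw": -1},
  {"dx": 0,"dy": 0,"dz": 0.005,"rx": 0,"ry": 0,"rz": 0.001,"claw": -1},
  {"dx": 0,"dy": 0,"dz": 0,"rx": 0,"ry": 0,"rz": 0,"claw": -1},
])

```text
t: 2.38
eef_pos: [418.2, 369.8, 92.3]
tcp_rot: [-3.138, 0.004, 1.39]
ft_force: [0.4, 0.5, 0.4]
opening: 0.999
```

arm_command([
  {"dx": -0.0035,"dy": 0.0064,"dz": 0.006,"rx": 0,"ry": 0,"rz": 0.009,"claw": -1},
  {"dx": 0,"dy": 0,"dz": 0,"rx": 0,"ry": 0,"rz": 0,"claw": -1},
])

```text
t: 2.62
eef_pos: [423.3, 366.1, 87.9]
tcp_rot: [-3.14, 0.003, 1.376]
ft_force: [0.3, -0.7, 0.4]
opening: 1.001
```

```bash
python3 plan.py 422.7 366.1 87 1.375 1
```

```text
t 2.62 pos [423.3 366.1  87.9] rot [-3.140e+00  3.000e-03  1.376e+00] F [ 0.3 -0.7  0.4] open 1.001
step mm 1.1 deg 0.21
[-0.0002 -0.0007  0.0011] [-0.0013  0.002   0.0004]
```

Centred on the handle; close the gripper.

arm_command([
  {"dx": 0,"dy": -0.0005,"dz": 0,"rx": 0,"ry": 0.002,"rz": 0,"claw": 1},
  {"dx": 0,"dy": 0,"dz": 0,"rx": 0,"ry": 0,"rz": 0,"claw": 1},
  {"dx": 0,"dy": 0,"dz": 0,"rx": 0,"ry": 0,"rz": 0,"claw": 1},
  {"dx": 0,"dy": 0,"dz": 0,"rx": 0,"ry": 0,"rz": 0,"claw": 1},
  {"dx": 0,"dy": 0,"dz": 0,"rx": 0,"ry": 0,"rz": 0,"claw": 1},
])

```text
t: 3.25
eef_pos: [423.2, 366.2, 88.6]
tcp_rot: [-3.14, -0.001, 1.375]
ft_force: [-1.2, -0.7, 0.2]
opening: 0.527
```

```bash
python3 plan.py 422.7 366.1 230 1.375 4
```

```text
t 3.25 pos [423.2 366.2  88.6] rot [-3.140e+00 -1.000e-03  1.375e+00] F [-1.2 -0.7  0.2] open 0.527
step mm 35.3 deg 0.02
[-0.     -0.0002 -0.0442] [-0.0002 -0.0002  0.    ]
[-0.     -0.0002 -0.0442] [-0.0002 -0.0002  0.    ]
[-0.     -0.0002 -0.0442] [-0.0002 -0.0002  0.    ]
[-0.0001 -0.0002 -0.0442] [-0.0002 -0.0002  0.    ]
```

arm_command([
  {"dx": 0,"dy": 0,"dz": 0,"rx": 0,"ry": 0,"rz": 0,"claw": 1},
  {"dx": 0,"dy": 0,"dz": 0,"rx": 0,"ry": 0,"rz": 0,"claw": 1},
  {"dx": 0,"dy": 0,"dz": 0,"rx": 0,"ry": 0,"rz": 0,"claw": 1},
  {"dx": 0,"dy": 0,"dz": 0,"rx": 0,"ry": 0,"rz": 0,"claw": 1},
  {"dx": 0,"dy": 0,"dz": 0,"rx": 0,"ry": 0,"rz": 0,"claw": 1},
])

```text
t: 3.88
eef_pos: [423.2, 366.3, 88.6]
tcp_rot: [-3.14, -0.001, 1.375]
ft_force: [-0.2, -1.9, -0.3]
opening: 0.226
```

arm_command([
  {"dx": 0,"dy": 0,"dz": 0,"rx": 0,"ry": 0,"rz": 0,"claw": 1},
  {"dx": 0,"dy": 0,"dz": -0.02,"rx": 0,"ry": 0,"rz": 0,"claw": 1},
  {"dx": 0,"dy": 0,"dz": -0.05,"rx": 0,"ry": 0,"rz": 0,"claw": 1},
  {"dx": 0,"dy": 0,"dz": -0.055,"rx": 0,"ry": 0,"rz": 0,"claw": 1},
  {"dx": 0,"dy": 0,"dz": -0.055,"rx": 0,"ry": 0,"rz": 0,"claw": 1},
  {"dx": 0,"dy": 0,"dz": -0.03,"rx": 0,"ry": 0,"rz": 0,"claw": 1},
])

```text
t: 4.62
eef_pos: [421.5, 364.7, 261.7]
tcp_rot: [-3.135, 0.005, 1.375]
ft_force: [-0.2, -0.8, -6.6]
opening: 0.227
```

```bash
python3 plan.py 590 26 255 1.542 10
```

```text
t 4.62 pos [421.5 364.7 261.7] rot [-3.135  0.005  1.375] F [-0.2 -0.8 -6.6] open 0.227
step mm 37.8 deg 0.96
[-0.0374  0.0289  0.0008] [-0.0005  0.0003 -0.0106]
[-0.0379  0.0283  0.0008] [-0.0005  0.0003 -0.0106]
[-0.0384  0.0276  0.0008] [-0.0005  0.0003 -0.0106]
[-0.0388  0.027   0.0008] [-0.0005  0.0003 -0.0106]
[-0.0393  0.0263  0.0008] [-0.0005  0.0003 -0.0106]
[-0.0397  0.0257  0.0008] [-0.0005  0.0003 -0.0106]
[-0.0401  0.025   0.0008] [-0.0005  0.0003 -0.0106]
[-0.0405  0.0243  0.0008] [-0.0005  0.0003 -0.0106]
[-0.0409  0.0237  0.0008] [-0.0005  0.0003 -0.0106]
[-0.0413  0.023   0.0008] [-0.0005  0.0003 -0.0106]
```

arm_command([
  {"dx": -0.0374,"dy": 0.0289,"dz": 0.0008,"rx": 0,"ry": 0,"rz": -0.0106,"claw": 1},
  {"dx": -0.038,"dy": 0.0283,"dz": 0.0008,"rx": 0,"ry": 0,"rz": -0.0106,"claw": 1},
  {"dx": -0.0384,"dy": 0.0276,"dz": 0.0008,"rx": 0,"ry": 0,"rz": -0.0106,"claw": 1},
  {"dx": -0.0388,"dy": 0.027,"dz": 0.0008,"rx": 0,"ry": 0,"rz": -0.0106,"claw": 1},
  {"dx": -0.0393,"dy": 0.0263,"dz": 0.0008,"rx": 0,"ry": 0,"rz": -0.0106,"claw": 1},
  {"dx": -0.0397,"dy": 0.0257,"dz": 0.0008,"rx": 0,"ry": 0,"rz": -0.0106,"claw": 1},
  {"dx": -0.04,"dy": 0.025,"dz": 0.0008,"rx": 0,"ry": 0,"rz": -0.0106,"claw": 1},
  {"dx": -0.0405,"dy": 0.0243,"dz": 0.0008,"rx": 0,"ry": 0,"rz": -0.0106,"claw": 1},
  {"dx": -0.03,"dy": 0.017,"dz": 0,"rx": 0,"ry": 0,"rz": -0.0106,"claw": 1},
])

```text
t: 5.75
eef_pos: [569.0, 61.1, 263.8]
tcp_rot: [-3.134, 0.002, 1.534]
ft_force: [0.6, 0.5, -6.5]
opening: 0.23
```

```bash
python3 w.py w3;python3 plan.py 590 26 255 1.542 3
```

```text
t 5.8 pos [570.3  58.7 263.8] rot [-3.135e+00  3.000e-03  1.534e+00] F [ 0.7 -4.6 -5.1] open 0.228
step mm 13.1 deg 0.21
[-0.0133  0.0087  0.0036] [-0.0014  0.0006 -0.0017]
[-0.0133  0.0087  0.0036] [-0.0014  0.0006 -0.0017]
[-0.0134  0.0087  0.0036] [-0.0014  0.0006 -0.0017]
```

View pics/w3.png

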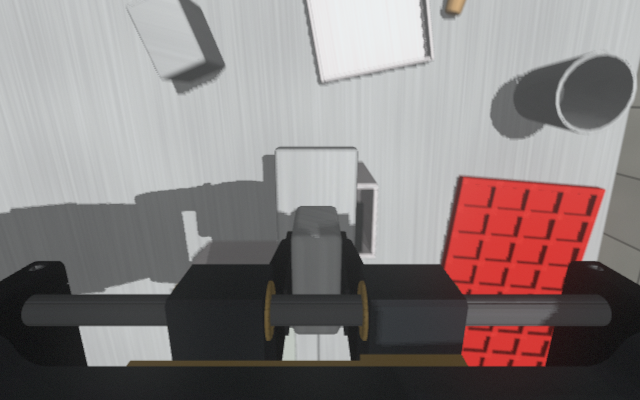

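The wrist view shows the plate at (316,190) in the grip. The pocket's far wall is behind it, at (368,215). I'll measure both.

Run:
```python
from h import *
A=np.load('pics/w3_A.npy')
x,y,z=A[...,0],A[...,1],A[...,2]
v,u=np.mgrid[0:400,0:640]
img=u*0
# plate: expected z = 263.8-88.6+80=255
m=(abs(z-255)<6)&(u>260)&(u<370)&(v<250)
Q=A[m];b=cv2.minAreaRect(Q[:,:2].astype(np.float32));print('plate',len(Q),np.round(b[0],1),np.round(b[1],1),round(b[2],1),Q[:,2].mean().round(1), 'ymax edge',Q[:,1].max().round(1),'x',Q[:,0].min().round(1),Q[:,0].max().round(1))
m=(z>113)&(z<128)&(x>540)&(x<640)&(y>-40)&(y<80)
Q=A[m];print('pocket rim',len(Q),Q[:,:2].min(0).round(1),Q[:,:2].max(0).round(1),Q[:,2].mean().round(1))
for y0 in range(-12,66,6):
    q=Q[(Q[:,1]>=y0)&(Q[:,1]<y0+6)]
    if len(q): print(y0,np.percentile(q[:,0],[1,50,99]).round(1),q[:,2].mean().round(1),len(q))
```

```text
plate 5951 [570.1  87.9] [56.3 44.1] 87.8 255.0 ymax edge 116.7 x 547.1 593.0
pocket rim 523 [606.6 -12. ] [624.8  63.5] 118.7
-12 [607.3 615.5 622.5] 118.3 90
-6 [619.  620.4 622.5] 118.5 27
0 [619.2 620.5 623.2] 119.0 26
6 [619.4 621.3 623.4] 119.3 28
12 [619.6 621.2 623.4] 119.0 29
18 [619.8 621.1 623.4] 118.5 29
24 [620.  621.2 623.2] 118.6 27
30 [620.  622.  624.2] 118.9 32
36 [620.3 622.  624.1] 119.1 31
42 [620.6 622.  624. ] 118.5 29
48 [620.7 621.8 624.5] 118.4 32
54 [607.3 621.8 624.8] 119.2 46
60 [606.8 615.6 624.6] 118.6 96
```

arm_command([
  {"dx": -0.0136,"dy": 0.0092,"dz": 0.003,"rx": -0.0014,"ry": 0,"rz": -0.0017,"claw": 1},
  {"dx": -0.0136,"dy": 0.0092,"dz": 0.003,"rx": -0.0014,"ry": 0,"rz": -0.0017,"claw": 1},
  {"dx": -0.01,"dy": 0.007,"dz": 0.003,"rx": -0.0014,"ry": 0,"rz": -0.0017,"claw": 1},
])

```text
t: 6.18
eef_pos: [589.7, 26.9, 256.9]
tcp_rot: [-3.141, 0.003, 1.542]
ft_force: [0.7, 0.1, -6.4]
opening: 0.23
```

```bash
python3 plan.py 592 26 250 1.542 2
```

```text
t 6.17 pos [589.7  26.9 256.9] rot [-3.141e+00  3.000e-03  1.542e+00] F [ 0.7  0.1 -6.4] open 0.23
step mm 3.6 deg 0.08
[-0.0005  0.0015  0.0043] [-0.0002  0.0009  0.0001]
[-0.0005  0.0015  0.0043] [-0.0002  0.0009  0.0001]
```

arm_command([
  {"dx": -0.0005,"dy": 0.002,"dz": 0.01,"rx": 0,"ry": 0.001,"rz": 0,"claw": 1},
  {"dx": -0.0005,"dy": 0.001,"dz": 0.015,"rx": 0,"ry": 0.001,"rz": 0,"claw": 1},
  {"dx": 0,"dy": 0,"dz": 0.01,"rx": 0,"ry": 0,"rz": 0,"claw": 1},
  {"dx": 0,"dy": 0,"dz": 0,"rx": 0,"ry": 0,"rz": 0,"claw": 1},
])

```text
t: 6.68
eef_pos: [591.9, 26.6, 226.1]
tcp_rot: [-3.14, -0.001, 1.543]
ft_force: [0.2, -0.3, -5.7]
opening: 0.225
```

```bash
python3 plan.py 592 26 185 1.542 4
```

```text
t 6.67 pos [591.9  26.6 226.1] rot [-3.140e+00 -1.000e-03  1.543e+00] F [ 0.2 -0.3 -5.7] open 0.225
step mm 10.3 deg 0.03
[-0.0002  0.0001  0.0128] [-0.0003 -0.0001  0.0001]
[-0.0002  0.0001  0.0128] [-0.0003 -0.0001  0.0001]
[-0.0002  0.0001  0.0128] [-0.0003 -0.0001  0.0001]
[-0.0002  0.0001  0.0128] [-0.0003 -0.0001  0.0001]
```

arm_command([
  {"dx": -0.0002,"dy": 0,"dz": 0.011,"rx": 0,"ry": 0,"rz": 0,"claw": 1},
  {"dx": -0.0002,"dy": 0,"dz": 0.011,"rx": 0,"ry": 0,"rz": 0,"claw": 1},
  {"dx": 0,"dy": 0,"dz": 0.011,"rx": 0,"ry": 0,"rz": 0,"claw": 1},
  {"dx": 0,"dy": 0,"dz": 0.011,"rx": 0,"ry": 0,"rz": 0,"claw": 1},
])

```text
t: 7.18
eef_pos: [593.8, 26.6, 191.9]
tcp_rot: [3.136, -0.001, 1.543]
ft_force: [-0.4, -1.7, 2.7]
opening: 0.227
```

```bash
python3 - <<'E'
from cell import env
import cv2
p,d=env.read_camera('scene');cv2.imwrite('pics/s2.png',cv2.resize(p[130:290,160:360,::-1],(800,600)[:1]+(600,) if 0 else (750,600),interpolation=cv2.INTER_CUBIC))
E
python3 plan.py 592 26 139 1.542 5
```

```text
t 7.22 pos [593.5  26.6 190.5] rot [ 3.137e+00 -1.000e-03  1.543e+00] F [ 3.3 -0.8 -3.8] open 0.226
step mm 10.3 deg 0.05
[-0.0002 -0.0004  0.0129] [ 0.0005 -0.0001  0.0002]
[-0.0002 -0.0004  0.0129] [ 0.0005 -0.0001  0.0002]
[-0.0002 -0.0004  0.0129] [ 0.0005 -0.0001  0.0002]
[-0.0002 -0.0004  0.0129] [ 0.0005 -0.0001  0.0002]
[-0.0002 -0.0004  0.0129] [ 0.0005 -0.0001  0.0002]
```

View pics/s2.png

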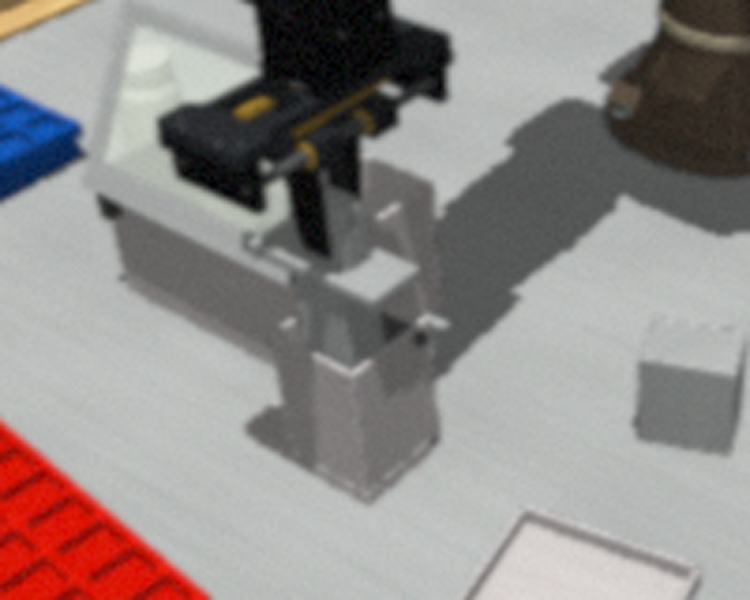

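The stem is entering the pocket and the flap is rising. Carry on lowering.

arm_command([
  {"dx": -0.0002,"dy": -0.001,"dz": 0.012,"rx": 0.0005,"ry": 0,"rz": 0,"claw": 1},
  {"dx": -0.0002,"dy": -0.001,"dz": 0.012,"rx": 0.0005,"ry": 0,"rz": 0,"claw": 1},
  {"dx": -0.0002,"dy": 0,"dz": 0.012,"rx": 0,"ry": 0,"rz": 0,"claw": 1},
])

```text
t: 7.6
eef_pos: [592.6, 25.9, 160.7]
tcp_rot: [3.137, -0.0, 1.543]
ft_force: [1.3, -0.3, -4.4]
opening: 0.23
```

```bash
python3 plan.py 592 26 139 1.542 3
```

```text
t 7.6 pos [592.6  25.9 160.7] rot [ 3.137 -0.     1.543] F [ 1.3 -0.3 -4.4] open 0.23
step mm 7.2 deg 0.09
[ 0.     -0.0003  0.009 ] [ 0.001  -0.0001  0.0003]
[ 0.     -0.0003  0.009 ] [ 0.001  -0.0001  0.0003]
[ 0.     -0.0003  0.009 ] [ 0.001  -0.0001  0.0003]
```

arm_command([
  {"dx": 0,"dy": -0.0003,"dz": 0.009,"rx": 0.001,"ry": 0,"rz": 0,"claw": 1},
  {"dx": 0,"dy": -0.0003,"dz": 0.007,"rx": 0.001,"ry": 0,"rz": 0,"claw": 1},
  {"dx": 0,"dy": 0,"dz": 0.005,"rx": 0,"ry": 0,"rz": 0,"claw": 1},
])

```text
t: 7.98
eef_pos: [591.3, 26.0, 141.2]
tcp_rot: [-3.14, -0.001, 1.543]
ft_force: [0.3, -0.2, -5.4]
opening: 0.227
```

```bash
python3 plan.py 592 26 139 1.542 3
```

```text
t 7.97 pos [591.3  26.  141.2] rot [-3.140e+00 -1.000e-03  1.543e+00] F [ 0.3 -0.2 -5.4] open 0.227
step mm 0.8 deg 0.04
[0.     0.0003 0.0009] [-0.0004 -0.0002  0.0002]
[0.     0.0003 0.0009] [-0.0004 -0.0002  0.0002]
[0.     0.0003 0.0009] [-0.0004 -0.0002  0.0002]
```

arm_command([
  {"dx": 0,"dy": 0.0003,"dz": 0.0025,"rx": 0,"ry": 0,"rz": 0,"claw": 1},
  {"dx": 0,"dy": 0,"dz": 0.0025,"rx": 0,"ry": 0,"rz": 0,"claw": 1},
])

```text
t: 8.22
eef_pos: [591.6, 26.2, 138.5]
tcp_rot: [-3.14, -0.001, 1.543]
ft_force: [-8.3, 1.4, 27.5]
opening: 0.229
```

arm_command([
  {"dx": 0,"dy": 0,"dz": 0,"rx": 0,"ry": 0,"rz": 0,"claw": 1},
])

```text
t: 8.35
eef_pos: [591.8, 26.2, 139.0]
tcp_rot: [-3.141, -0.001, 1.543]
ft_force: [1.4, -0.3, -7.1]
opening: 0.227
```

```bash
python3 - <<'E'
from h import *
from cell import env
c=env.get_calibration('scene')
p,d=env.read_camera('scene');cv2.imwrite('pics/s3.png',cv2.resize(p[110:270,160:360,::-1],(750,600),interpolation=cv2.INTER_CUBIC))
A=cloud(c,d);np.save('pics/s3_A.npy',A)
m=(A[...,0]>520)&(A[...,0]<650)&(A[...,1]>-45)&(A[...,1]<100)&(abs(A[...,2]-127)<14)
Q=A[m];print(len(Q),np.percentile(Q[:,2],[5,25,50,75,95]).round(1))
E
python3 plan.py 592 26 139 1.542 3
```

```text
544 [115.  123.4 128.8 130.  134.3]
t 8.4 pos [591.8  26.2 138.8] rot [-3.141e+00 -1.000e-03  1.543e+00] F [ 1.8 -0.5 -3.8] open 0.228
step mm 0.1 deg 0.03
[-0.0001  0.0001 -0.0001] [-0.0001 -0.0001  0.0003]
[-0.0001  0.0001 -0.0001] [-0.0001 -0.0001  0.0003]
[-0.0001  0.0001 -0.0001] [-0.0001 -0.0001  0.0003]
```

View pics/s3.png

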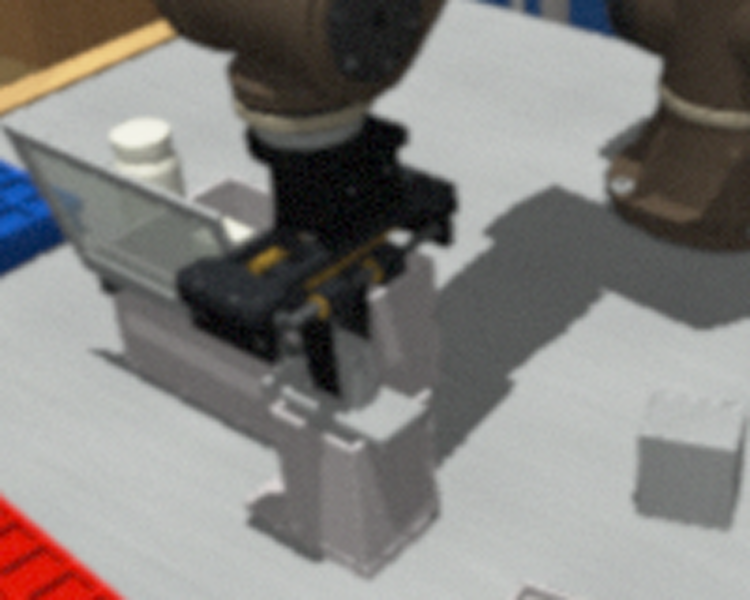

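The plate is on the rim, its top at ≈129–130 mm, and the flap is standing at about upright. Release and lift away.

arm_command([
  {"dx": 0,"dy": 0,"dz": 0,"rx": 0,"ry": 0,"rz": 0,"claw": 0},
  {"dx": 0,"dy": 0,"dz": 0,"rx": 0,"ry": 0,"rz": 0,"claw": 0},
  {"dx": 0,"dy": 0,"dz": 0,"rx": 0,"ry": 0,"rz": 0,"claw": 0},
  {"dx": 0,"dy": 0,"dz": 0,"rx": 0,"ry": 0,"rz": 0,"claw": 0},
  {"dx": 0,"dy": 0,"dz": 0,"rx": 0,"ry": 0,"rz": 0,"claw": 0},
])

```text
t: 9.02
eef_pos: [591.8, 26.2, 139.5]
tcp_rot: [-3.141, -0.001, 1.543]
ft_force: [-0.3, -0.3, -0.2]
opening: 0.501
```

arm_command([
  {"dx": 0,"dy": 0,"dz": -0.01,"rx": 0,"ry": 0,"rz": 0,"claw": 0},
  {"dx": 0,"dy": 0,"dz": -0.03,"rx": 0,"ry": 0,"rz": 0,"claw": 0},
  {"dx": 0,"dy": 0,"dz": -0.05,"rx": 0,"ry": 0,"rz": 0,"claw": 0},
  {"dx": 0,"dy": 0,"dz": -0.05,"rx": 0,"ry": 0,"rz": 0,"claw": 0},
  {"dx": 0,"dy": 0,"dz": -0.03,"rx": 0,"ry": 0,"rz": 0,"claw": 0},
])

```text
t: 9.65
eef_pos: [591.2, 26.1, 280.0]
tcp_rot: [-3.138, -0.001, 1.543]
ft_force: [-1.2, -0.6, -0.1]
opening: 0.498
```

```bash
python3 - <<'E'
from h import *
from cell import env
for n in('scene','top'):
    c=env.get_calibration(n)
    p,d=env.read_camera(n);A=cloud(c,d);np.save(f'pics/{n}4_A.npy',A);cv2.imwrite(f'pics/{n}4.png',p[:,:,::-1])
    m=(A[...,0]>395)&(A[...,0]<545)&(A[...,1]>-270)&(A[...,1]<-45)&(A[...,2]>100)&(A[...,2]<114)
    Q=A[m];print(n,len(Q)); 
    for lo,hi in((-155,-40),(-270,-155)):
        q=Q[(Q[:,1]>lo)&(Q[:,1]<hi)];print(np.median(q,0).round(1),len(q))
t=cv2.imread('pics/top4.png');s=cv2.imread('pics/scene4.png')
cv2.imwrite('pics/c4.png',np.vstack([cv2.resize(t[100:220,340:500],(800,600))[:,:][150:550],cv2.resize(s[110:270,160:360],(800,640))[0:200]*0])[:400])
cv2.imwrite('pics/c4s.png',cv2.resize(s[110:270,160:360],(750,600)))
E
python3 plan.py 430 100 270 3.142 10
```

```text
scene 312
[458.  -95.4 108.4] 185
[ 416.6 -222.6  107.4] 127
top 263
[ 477.4 -113.   110.8] 22
[ 470.  -224.6  109.8] 241
t 9.75 pos [591.8  26.1 280.6] rot [-3.141e+00 -1.000e-03  1.543e+00] F [-0.7 -0.4  0.2] open 0.501
step mm 17.8 deg 9.16
[ 0.0087 -0.0205  0.0013] [ 0.000e+00 -1.000e-04 -1.018e-01]
[ 0.0118 -0.0188  0.0013] [ 0.000e+00 -1.000e-04 -1.018e-01]
[ 0.0147 -0.0167  0.0013] [ 0.000e+00 -1.000e-04 -1.018e-01]
[ 0.0171 -0.0142  0.0013] [ 0.000e+00 -1.000e-04 -1.018e-01]
[ 0.0192 -0.0113  0.0013] [ 0.000e+00 -1.000e-04 -1.018e-01]
[ 0.0207 -0.0081  0.0013] [ 0.000e+00 -1.000e-04 -1.018e-01]
[ 0.0217 -0.0047  0.0013] [ 0.000e+00 -1.000e-04 -1.018e-01]
[ 0.0222 -0.0011  0.0013] [ 0.000e+00 -1.000e-04 -1.018e-01]
[0.0221 0.0024 0.0013] [ 0.000e+00 -1.000e-04 -1.018e-01]
[0.0214 0.0059 0.0013] [ 0.000e+00 -1.000e-04 -1.018e-01]
```

View pics/c4.png

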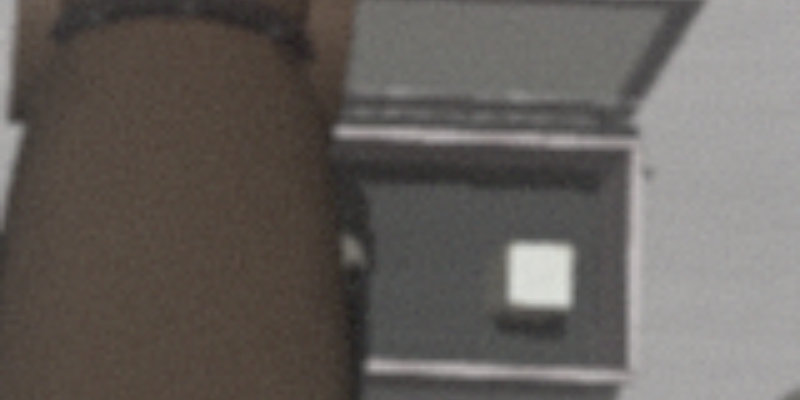

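View pics/c4s.png

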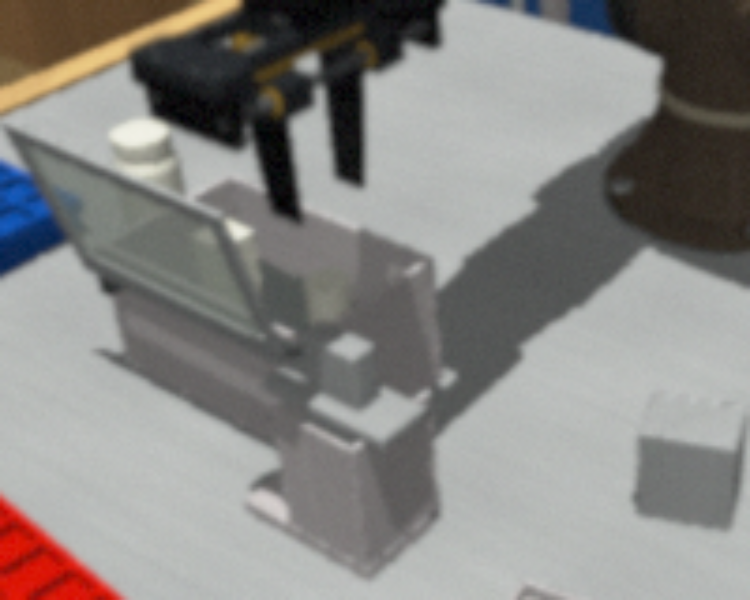

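The stop stays seated after release and the flap is open. Now I'll clear the flap, then turn the wrist.

arm_command([
  {"dx": 0.02,"dy": -0.05,"dz": -0.01,"rx": 0,"ry": 0,"rz": 0,"claw": 0},
  {"dx": 0.025,"dy": -0.06,"dz": -0.01,"rx": 0,"ry": 0,"rz": 0,"claw": 0},
  {"dx": 0.025,"dy": -0.06,"dz": 0,"rx": 0,"ry": 0,"rz": -0.06,"claw": 0},
  {"dx": 0.01,"dy": -0.02,"dz": 0,"rx": 0,"ry": 0,"rz": -0.1,"claw": 0},
  {"dx": 0,"dy": 0,"dz": 0,"rx": 0,"ry": 0,"rz": -0.11,"claw": 0},
])

```text
t: 10.38
eef_pos: [434.5, 94.3, 293.8]
tcp_rot: [-3.138, -0.003, 1.978]
ft_force: [1.2, -0.1, 0.0]
opening: 0.5
```

```bash
python3 plan.py 440 50 300 3.113 8
```

```text
t 10.38 pos [434.5  94.3 293.8] rot [-3.138e+00 -3.000e-03  1.978e+00] F [ 1.2 -0.1  0. ] open 0.5
step mm 5.6 deg 8.13
[-0.0067 -0.002  -0.001 ] [-0.0001 -0.0004 -0.0903]
[-0.0063 -0.0029 -0.001 ] [-0.0001 -0.0004 -0.0903]
[-0.0059 -0.0038 -0.001 ] [-0.0001 -0.0004 -0.0903]
[-0.0053 -0.0045 -0.001 ] [-0.0001 -0.0004 -0.0903]
[-0.0046 -0.0052 -0.001 ] [-0.0001 -0.0004 -0.0903]
[-0.0038 -0.0058 -0.001 ] [-0.0001 -0.0004 -0.0903]
[-0.0029 -0.0063 -0.001 ] [-0.0001 -0.0004 -0.0903]
[-0.002  -0.0067 -0.001 ] [-0.0001 -0.0004 -0.0903]
```

arm_command([
  {"dx": -0.006,"dy": -0.002,"dz": -0.001,"rx": 0,"ry": 0,"rz": -0.09,"claw": 0},
  {"dx": -0.006,"dy": -0.003,"dz": -0.001,"rx": 0,"ry": 0,"rz": -0.09,"claw": 0},
  {"dx": -0.006,"dy": -0.004,"dz": -0.001,"rx": 0,"ry": 0,"rz": -0.09,"claw": 0},
  {"dx": -0.005,"dy": -0.0045,"dz": -0.001,"rx": 0,"ry": 0,"rz": -0.09,"claw": 0},
  {"dx": -0.0046,"dy": -0.005,"dz": -0.001,"rx": 0,"ry": 0,"rz": -0.09,"claw": 0},
  {"dx": -0.004,"dy": -0.006,"dz": -0.001,"rx": 0,"ry": 0,"rz": -0.09,"claw": 0.1},
  {"dx": -0.003,"dy": -0.006,"dz": -0.001,"rx": 0,"ry": 0,"rz": -0.09,"claw": 0.1},
  {"dx": -0.002,"dy": -0.006,"dz": -0.001,"rx": 0,"ry": 0,"rz": -0.08,"claw": 0},
])

```text
t: 11.38
eef_pos: [437.2, 50.7, 295.0]
tcp_rot: [3.141, -0.013, 3.134]
ft_force: [0.1, -0.5, -0.2]
opening: 0.487
```

```bash
python3 plan.py 440 -90 300 3.113 4; python3 w.py w5;python3 - <<'E'
from h import *
A=np.load('pics/w5_A.npy')
x,y,z=A[...,0],A[...,1],A[...,2]
m=(x>420)&(x<535)&(y>-265)&(y<-50)&(z>104)&(z<115)
k,l,st,ce=cv2.connectedComponentsWithStats(m.astype(np.uint8))
for i in range(1,k):
    if st[i,4]>60:
        Q=A[l==i];print(st[i],ce[i].round(0),cv2.minEnclosingCircle(Q[:,:2].astype(np.float32)),cv2.minAreaRect(Q[:,:2].astype(np.float32)),Q[:,2].mean())
E
```

```text
t 11.38 pos [437.2  50.7 295. ] rot [ 3.141 -0.013  3.134] F [ 0.1 -0.5 -0.2] open 0.487
step mm 35.2 deg 0.35
[-0.0012 -0.044  -0.0016] [ 0.0001 -0.002   0.0033]
[-0.0014 -0.044  -0.0016] [ 0.0001 -0.002   0.0033]
[-0.0017 -0.0439 -0.0016] [ 0.0001 -0.002   0.0033]
[-0.0019 -0.0439 -0.0016] [ 0.0001 -0.002   0.0033]
[ 10 164  13  23 103] [ 16. 174.] ((431.61883544921875, -264.1684875488281), 11.602704048156738) ((431.6194152832031, -263.5515441894531), (2.8802316188812256, 23.198379516601562), 89.95268249511719) 109.31378692763806
[  50  192   41   34 1143] [ 70. 209.] ((470.827880859375, -216.957763671875), 24.682170867919922) ((470.315673828125, -216.76808166503906), (36.690059661865234, 36.16633987426758), 85.85433197021484) 109.03283972025464
[162 197  35  32 858] [179. 213.] ((475.3960876464844, -97.99082946777344), 18.07353401184082) ((475.5018615722656, -97.96702575683594), (35.25827407836914, 34.87153625488281), 52.14068603515625) 109.40251461453028
```

View pics/w5.png

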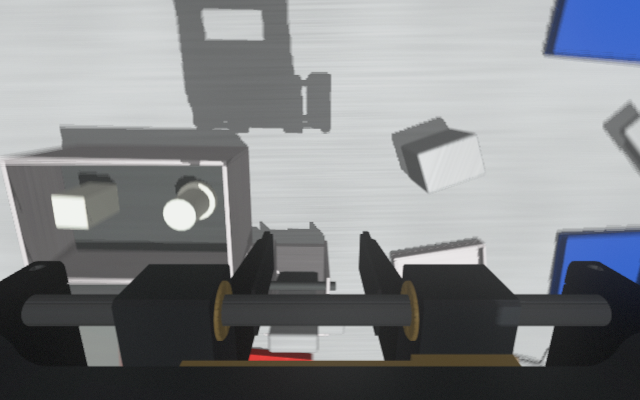

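The round bush top is at wrist pixel (179,213) and the square spacer at (70,209). I'll move above the bush and look again.

arm_command([
  {"dx": -0.006,"dy": -0.044,"dz": -0.001,"rx": 0,"ry": -0.002,"rz": 0.003,"claw": 0},
  {"dx": -0.008,"dy": -0.044,"dz": -0.001,"rx": 0,"ry": -0.002,"rz": 0.003,"claw": 0},
  {"dx": -0.008,"dy": -0.044,"dz": -0.001,"rx": 0,"ry": -0.002,"rz": 0.003,"claw": 0},
  {"dx": -0.006,"dy": -0.038,"dz": 0,"rx": 0,"ry": -0.002,"rz": 0.003,"claw": 0},
  {"dx": 0,"dy": 0,"dz": 0,"rx": 0,"ry": 0,"rz": 0,"claw": 0},
])

```text
t: 12.05
eef_pos: [457.5, -89.1, 294.4]
tcp_rot: [3.14, -0.003, 3.111]
ft_force: [0.0, -0.4, 0.4]
opening: 0.503
```

```bash
python3 plan.py 475 -98 200 3.113 4; python3 w.py w6;python3 - <<'E'
from h import *
A=np.load('pics/w6_A.npy')
x,y,z=A[...,0],A[...,1],A[...,2]
m=(x>420)&(x<535)&(y>-265)&(y<-50)&(z>104)&(z<115)
k,l,st,ce=cv2.connectedComponentsWithStats(m.astype(np.uint8))
for i in range(1,k):
    if st[i,4]>60:
        Q=A[l==i];print(st[i],ce[i].round(0),cv2.minEnclosingCircle(Q[:,:2].astype(np.float32)),cv2.minAreaRect(Q[:,:2].astype(np.float32)),Q[:,2].mean())
# flange
m=(abs(x-475)<35)&(abs(y+98)<35)&(z>52)&(z<61);Q=A[m];print('flange',len(Q),cv2.minEnclosingCircle(Q[:,:2].astype(np.float32)) if len(Q) else 0)
# walls rim
m=(z>114)&(z<125)&(x<440);Q=A[m];print('near rim',len(Q),Q.min(0) if len(Q) else 0,Q.max(0)if len(Q) else 0)
m=(z>114)&(z<125)&(x>430)&(x<530)&(y>-60)&(y<-20);Q=A[m];print('left rim',np.percentile(Q[:,1],[2,50,98]) if len(Q) else 0)
E
```

```text
t 12.05 pos [457.5 -89.1 294.4] rot [ 3.140e+00 -3.000e-03  3.111e+00] F [ 0.  -0.4  0.4] open 0.503
step mm 24.1 deg 0.07
[-0.0056 -0.0027  0.0295] [ 0.0003 -0.0006 -0.0004]
[-0.0056 -0.0027  0.0295] [ 0.0003 -0.0006 -0.0004]
[-0.0056 -0.0026  0.0295] [ 0.0003 -0.0006 -0.0004]
[-0.0056 -0.0026  0.0295] [ 0.0003 -0.0006 -0.0004]
[ 178  175   37   34 1142] [196. 191.] ((470.48724365234375, -217.0895538330078), 24.276031494140625) ((470.6396484375, -217.12997436523438), (35.970794677734375, 36.243778228759766), 85.8075180053711) 109.28179868040336
[291 176  33  33 867] [307. 192.] ((475.7536315917969, -98.42987823486328), 17.985197067260742) ((475.58648681640625, -98.22653198242188), (34.343589782714844, 35.111812591552734), 88.06742858886719) 109.60382139280593
flange 352 ((475.7461853027344, -98.34224700927734), 23.91180992126465)
near rim 1524 [ 409.046771   -270.06012193  114.01753975] [439.98633664 -39.78824749 121.86547882]
left rim [-47.53825935 -44.00592547 -40.84713511]
```

View pics/w6.png

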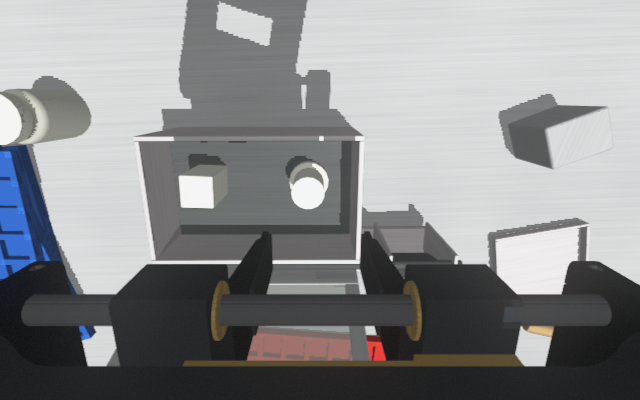

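The bush is centred at (475.6, −98.3). Its top radius is 18 mm and its flange radius 24 mm, as described. Align and descend.

arm_command([
  {"dx": -0.0112,"dy": -0.0055,"dz": 0.02,"rx": 0,"ry": -0.001,"rz": 0,"claw": -0.15},
  {"dx": -0.011,"dy": -0.0053,"dz": 0.04,"rx": 0,"ry": -0.001,"rz": 0,"claw": -0.15},
  {"dx": 0,"dy": 0,"dz": 0.05,"rx": 0,"ry": 0,"rz": 0,"claw": -0.15},
  {"dx": 0,"dy": 0,"dz": 0.03,"rx": 0,"ry": 0,"rz": 0,"claw": -0.15},
  {"dx": 0,"dy": 0,"dz": 0,"rx": 0,"ry": 0,"rz": 0,"claw": -0.15},
])

```text
t: 12.72
eef_pos: [474.3, -92.2, 179.1]
tcp_rot: [3.139, -0.001, 3.11]
ft_force: [-1.1, 0.6, 0.1]
opening: 0.577
```

```bash
python3 plan.py 475.6 -98.3 130 3.113 1
```

```text
t 12.72 pos [474.3 -92.2 179.1] rot [ 3.139e+00 -1.000e-03  3.110e+00] F [-1.1  0.6  0.1] open 0.577
step mm 49.5 deg 0.25
[-0.0019 -0.0078  0.0614] [ 0.0019 -0.0003 -0.0021]
```

arm_command([
  {"dx": -0.0018,"dy": -0.0075,"dz": 0.02,"rx": 0.002,"ry": 0,"rz": -0.002,"claw": -0.15},
  {"dx": 0,"dy": 0,"dz": 0.02,"rx": 0,"ry": 0,"rz": 0,"claw": -0.15},
  {"dx": 0,"dy": 0,"dz": 0.015,"rx": 0,"ry": 0,"rz": 0,"claw": -0.15},
])

```text
t: 13.1
eef_pos: [477.1, -96.8, 137.5]
tcp_rot: [-3.14, 0.004, 3.113]
ft_force: [-0.9, -0.5, 0.5]
opening: 0.575
```

```bash
python3 plan.py 475.6 -98.3 72 3.113 4
```

```text
t 13.1 pos [477.1 -96.8 137.5] rot [-3.14   0.004  3.113] F [-0.9 -0.5  0.5] open 0.575
step mm 16.4 deg 0.06
[ 0.0005 -0.0005  0.0205] [-0.0003  0.0007  0.0001]
[ 0.0005 -0.0005  0.0205] [-0.0003  0.0007  0.0001]
[ 0.0005 -0.0005  0.0205] [-0.0003  0.0007  0.0001]
[ 0.0005 -0.0005  0.0205] [-0.0003  0.0007  0.0001]
```

arm_command([
  {"dx": 0.001,"dy": -0.001,"dz": 0.02,"rx": 0,"ry": 0.001,"rz": 0,"claw": -0.15},
  {"dx": 0.0005,"dy": -0.0005,"dz": 0.02,"rx": 0,"ry": 0,"rz": 0,"claw": -0.15},
  {"dx": 0.0005,"dy": -0.0005,"dz": 0.02,"rx": 0,"ry": 0,"rz": 0,"claw": -0.15},
  {"dx": 0,"dy": 0,"dz": 0.013,"rx": 0,"ry": 0,"rz": 0,"claw": -0.15},
  {"dx": 0,"dy": 0,"dz": 0,"rx": 0,"ry": 0,"rz": 0,"claw": -0.15},
])

```text
t: 13.72
eef_pos: [477.3, -97.3, 79.8]
tcp_rot: [-3.139, 0.007, 3.113]
ft_force: [-0.4, -0.3, 0.7]
opening: 0.576
```

```bash
python3 plan.py 475.6 -98.3 72 3.113 1
```

```text
t 13.72 pos [477.3 -97.3  79.8] rot [-3.139  0.007  3.113] F [-0.4 -0.3  0.7] open 0.576
step mm 8.0 deg 0.4
[ 0.0022 -0.0013  0.0097] [-0.0017  0.0041  0.0003]
```

arm_command([
  {"dx": 0.0022,"dy": -0.0013,"dz": 0.0095,"rx": -0.001,"ry": 0.004,"rz": 0,"claw": -0.15},
  {"dx": 0,"dy": 0,"dz": 0,"rx": 0,"ry": 0,"rz": 0,"claw": -0.15},
  {"dx": 0,"dy": 0,"dz": 0,"rx": 0,"ry": 0,"rz": 0,"claw": 1},
  {"dx": 0,"dy": 0,"dz": 0,"rx": 0,"ry": 0,"rz": 0,"claw": 1},
  {"dx": 0,"dy": 0,"dz": 0,"rx": 0,"ry": 0,"rz": 0,"claw": 1},
  {"dx": 0,"dy": 0,"dz": 0,"rx": 0,"ry": 0,"rz": 0,"claw": 1},
  {"dx": 0,"dy": 0,"dz": 0,"rx": 0,"ry": 0,"rz": 0,"claw": 1},
])

```text
t: 14.6
eef_pos: [476.1, -98.5, 73.1]
tcp_rot: [-3.14, 0.002, 3.113]
ft_force: [0.0, -0.3, -0.9]
opening: 0.368
```

Gripped at 35 mm. Lift straight up.

arm_command([
  {"dx": 0,"dy": 0,"dz": 0,"rx": 0,"ry": 0,"rz": 0,"claw": 1},
  {"dx": 0.0005,"dy": 0,"dz": -0.02,"rx": 0,"ry": 0,"rz": 0,"claw": 1},
  {"dx": 0.0005,"dy": 0,"dz": -0.05,"rx": 0,"ry": 0,"rz": 0,"claw": 1},
  {"dx": 0.0005,"dy": 0,"dz": -0.055,"rx": 0,"ry": 0,"rz": 0,"claw": 1},
  {"dx": 0,"dy": 0,"dz": -0.055,"rx": 0,"ry": 0,"rz": 0,"claw": 1},
  {"dx": 0,"dy": 0,"dz": -0.03,"rx": 0,"ry": 0,"rz": 0,"claw": 1},
])

```text
t: 15.35
eef_pos: [473.3, -97.8, 244.0]
tcp_rot: [3.141, -0.004, 3.113]
ft_force: [0.3, 0.2, -2.8]
opening: 0.367
```

```bash
python3 plan.py 460 200 250 3.113 7;  python3 - <<'E'
from h import *
A=np.load('pics/top4_A.npy')
for A,n in((np.load('pics/top4_A.npy'),'top'),(np.load('pics/scene4_A.npy'),'scene')):
    m=(A[...,2]>10)&(A[...,2]<24)&(abs(A[...,0]-632)<90)&(abs(A[...,1]-235)<90)
    k,l,st,ce=cv2.connectedComponentsWithStats(m.astype(np.uint8),connectivity=8);i=1+np.argmax(st[1:,4])
    Q=A[l==i];print(n,len(Q),cv2.minAreaRect(Q[:,:2].astype(np.float32)))
E
```

```text
t 15.35 pos [473.3 -97.8 244. ] rot [ 3.141 -0.004  3.113] F [ 0.3  0.2 -2.8] open 0.367
step mm 42.6 deg 0.03
[ 0.0039  0.0531 -0.001 ] [ 0.     -0.0004  0.    ]
[ 0.0039  0.0531 -0.001 ] [ 0.     -0.0004  0.    ]
[ 0.0039  0.0531 -0.0011] [ 0.     -0.0004  0.    ]
[ 0.0039  0.0531 -0.0011] [ 0.     -0.0004  0.    ]
[ 0.0039  0.0531 -0.0011] [ 0.     -0.0004  0.    ]
[ 0.0039  0.0531 -0.0011] [ 0.     -0.0004  0.    ]
[ 0.0039  0.0531 -0.0011] [ 0.     -0.0004  0.    ]
top 154 ((621.0432739257812, 230.59765625), (117.8617935180664, 129.9420928955078), 8.67095947265625)
scene 527 ((628.8219604492188, 234.0378875732422), (132.20811462402344, 131.0778045654297), 8.030531883239746)
```

Dish centre is about (627.5, 232.5): the scene rectangle fits at 132×131, the top one is partly hidden. Carry the bush along y first, clear of the flap.

arm_command([
  {"dx": 0.004,"dy": 0.053,"dz": -0.001,"rx": 0,"ry": 0,"rz": 0,"claw": 1},
  {"dx": 0.004,"dy": 0.053,"dz": -0.001,"rx": 0,"ry": 0,"rz": 0,"claw": 1},
  {"dx": 0.004,"dy": 0.053,"dz": -0.001,"rx": 0,"ry": 0,"rz": 0,"claw": 1},
  {"dx": 0.004,"dy": 0.053,"dz": -0.001,"rx": 0,"ry": 0,"rz": 0,"claw": 1},
  {"dx": 0.004,"dy": 0.053,"dz": -0.001,"rx": 0,"ry": 0,"rz": 0,"claw": 1},
  {"dx": 0,"dy": 0.053,"dz": 0,"rx": 0,"ry": 0,"rz": 0,"claw": 1},
  {"dx": -0.02,"dy": 0.05,"dz": 0,"rx": 0,"ry": 0,"rz": 0,"claw": 1},
])

```text
t: 16.23
eef_pos: [480.8, 203.0, 250.0]
tcp_rot: [-3.141, -0.001, 3.109]
ft_force: [0.6, -1.1, -1.5]
opening: 0.366
```

```bash
python3 plan.py 627.5 232.5 150 3.2 6
```

```text
t 16.23 pos [480.8 203.  250. ] rot [-3.141e+00 -1.000e-03  3.109e+00] F [ 0.6 -1.1 -1.5] open 0.366
step mm 30.0 deg 0.87
[-0.0304  0.0072  0.0208] [-0.0001 -0.0001 -0.0097]
[-0.0305  0.0067  0.0208] [-0.0001 -0.0001 -0.0097]
[-0.0306  0.0062  0.0208] [-0.0001 -0.0001 -0.0097]
[-0.0306  0.0058  0.0208] [-0.0001 -0.0001 -0.0097]
[-0.0307  0.0053  0.0208] [-0.0001 -0.0001 -0.0097]
[-0.0308  0.0048  0.0208] [-0.0001 -0.0001 -0.0097]
```

arm_command([
  {"dx": -0.0304,"dy": 0.006,"dz": 0.01,"rx": 0,"ry": 0,"rz": 0,"claw": 1},
  {"dx": -0.0305,"dy": 0.005,"dz": 0.02,"rx": 0,"ry": 0,"rz": 0,"claw": 1},
  {"dx": -0.0305,"dy": 0.005,"dz": 0.025,"rx": 0,"ry": 0,"rz": 0,"claw": 1},
  {"dx": -0.0305,"dy": 0.004,"dz": 0.025,"rx": 0,"ry": 0,"rz": 0,"claw": 1},
  {"dx": -0.0305,"dy": 0.004,"dz": 0.02,"rx": 0,"ry": 0,"rz": 0,"claw": 1},
  {"dx": -0.02,"dy": 0.003,"dz": 0.01,"rx": 0,"ry": 0,"rz": 0,"claw": 1},
  {"dx": 0,"dy": 0,"dz": 0,"rx": 0,"ry": 0,"rz": 0,"claw": 1},
])

```text
t: 17.1
eef_pos: [622.1, 224.3, 157.2]
tcp_rot: [-3.14, -0.004, 3.114]
ft_force: [-0.9, -0.5, -1.6]
opening: 0.368
```

```bash
python3 plan.py 627.5 232.5 60 3.11 4;python3 - <<'E'
from h import *
from cell import env
p,d=env.read_camera('scene');c=env.get_calibration('scene');A=cloud(c,d)
m=(A[...,2]>10)&(A[...,2]<24)&(abs(A[...,0]-632)<90)&(abs(A[...,1]-235)<90)
k,l,st,ce=cv2.connectedComponentsWithStats(m.astype(np.uint8),connectivity=8);i=1+np.argmax(st[1:,4])
Q=A[l==i];print(len(Q),cv2.minAreaRect(Q[:,:2].astype(np.float32)))
cv2.imwrite('pics/s7.png',cv2.resize(p[100:340,160:480,::-1],(800,600),interpolation=cv2.INTER_CUBIC))
E
```

```text
t 17.1 pos [622.1 224.3 157.2] rot [-3.14  -0.004  3.114] F [-0.9 -0.5 -1.6] open 0.368
step mm 24.4 deg 0.08
[-0.0018  0.0026  0.0304] [-0.0002 -0.0007  0.0006]
[-0.0017  0.0026  0.0304] [-0.0002 -0.0007  0.0006]
[-0.0017  0.0026  0.0304] [-0.0002 -0.0007  0.0006]
[-0.0017  0.0026  0.0304] [-0.0002 -0.0007  0.0006]
534 ((629.07763671875, 234.30099487304688), (132.55633544921875, 130.52117919921875), 8.901525497436523)
```

View pics/s7.png

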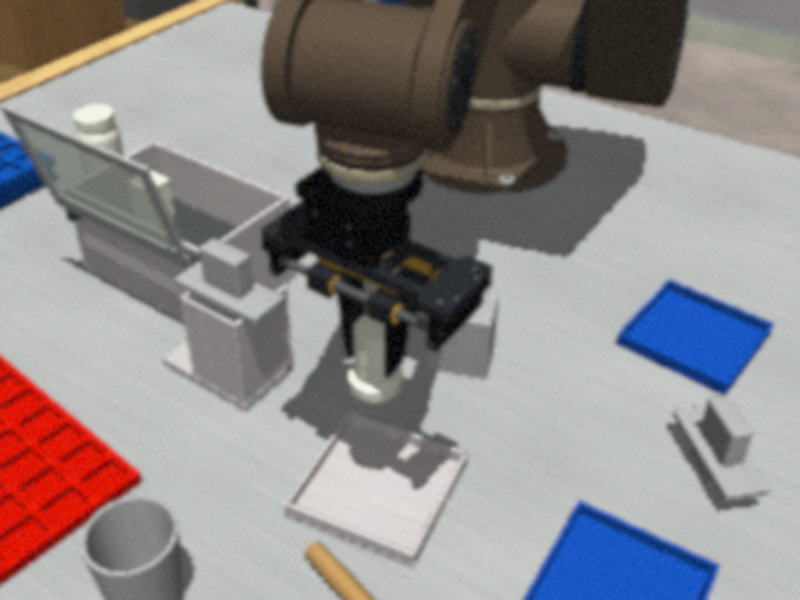

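The bush hangs upright at (373,380) in the crop, on its way over the grey dish at (378,485). The stop is seated at (232,280) and the flap is open. Lower it.

arm_command([
  {"dx": -0.0035,"dy": 0.005,"dz": 0.03,"rx": 0,"ry": -0.001,"rz": 0,"claw": 1},
  {"dx": -0.002,"dy": 0.003,"dz": 0.03,"rx": 0,"ry": -0.001,"rz": 0,"claw": 1},
  {"dx": -0.0015,"dy": 0.002,"dz": 0.03,"rx": 0,"ry": 0,"rz": 0,"claw": 1},
  {"dx": 0,"dy": 0,"dz": 0.025,"rx": 0,"ry": 0,"rz": 0,"claw": 1},
  {"dx": 0,"dy": 0,"dz": 0.01,"rx": 0,"ry": 0,"rz": 0,"claw": 1},
  {"dx": 0,"dy": 0,"dz": 0,"rx": 0,"ry": 0,"rz": 0,"claw": 1},
])

```text
t: 17.9
eef_pos: [625.4, 233.1, 61.9]
tcp_rot: [3.141, 0.005, 3.115]
ft_force: [-1.1, -0.2, -1.6]
opening: 0.366
```

```bash
python3 plan.py 628 233 36 3.11 1
```

```text
t 17.9 pos [625.4 233.1  61.9] rot [3.141 0.005 3.115] F [-1.1 -0.2 -1.6] open 0.366
step mm 26.1 deg 0.41
[-0.0031  0.      0.0324] [0.0003 0.0032 0.0032]
```

arm_command([
  {"dx": -0.002,"dy": 0,"dz": 0.015,"rx": 0,"ry": 0.003,"rz": 0,"claw": 1},
  {"dx": -0.001,"dy": 0,"dz": 0.012,"rx": 0,"ry": 0,"rz": 0,"claw": 1},
  {"dx": 0,"dy": 0,"dz": 0.005,"rx": 0,"ry": 0,"rz": 0,"claw": 1},
  {"dx": 0,"dy": 0,"dz": 0,"rx": 0,"ry": 0,"rz": 0,"claw": 1},
])

```text
t: 18.4
eef_pos: [628.6, 233.1, 36.5]
tcp_rot: [3.14, 0.002, 3.115]
ft_force: [0.1, 0.0, -1.4]
opening: 0.368
```

```bash
python3 plan.py 628 233 32 3.11 1
```

```text
t 18.4 pos [628.6 233.1  36.5] rot [3.140e+00 2.000e-03 3.115e+00] F [ 0.1  0.  -1.4] open 0.368
step mm 4.5 deg 0.32
[ 0.0008 -0.0002  0.0056] [0.0007 0.0015 0.0031]
```

arm_command([
  {"dx": 0,"dy": 0,"dz": 0.003,"rx": 0,"ry": 0.0015,"rz": 0,"claw": 1},
  {"dx": 0,"dy": 0,"dz": 0.0025,"rx": 0,"ry": 0,"rz": 0,"claw": 1},
  {"dx": 0,"dy": 0,"dz": 0.001,"rx": 0,"ry": 0,"rz": 0,"claw": 1},
])

```text
t: 18.77
eef_pos: [628.9, 233.3, 32.1]
tcp_rot: [3.14, 0.001, 3.115]
ft_force: [-3.3, -2.1, 9.7]
opening: 0.367
```

Contact. Release.

arm_command([
  {"dx": 0,"dy": 0,"dz": 0,"rx": 0,"ry": 0,"rz": 0,"claw": 1},
  {"dx": 0,"dy": 0,"dz": 0,"rx": 0,"ry": 0,"rz": 0,"claw": -0.2},
  {"dx": 0,"dy": 0,"dz": 0,"rx": 0,"ry": 0,"rz": 0,"claw": -0.2},
  {"dx": 0,"dy": 0,"dz": 0,"rx": 0,"ry": 0,"rz": 0,"claw": -0.2},
  {"dx": 0,"dy": 0,"dz": 0,"rx": 0,"ry": 0,"rz": 0,"claw": -0.2},
  {"dx": 0,"dy": 0,"dz": 0,"rx": 0,"ry": 0,"rz": 0,"claw": -0.2},
])

```text
t: 19.52
eef_pos: [629.4, 233.4, 32.6]
tcp_rot: [3.14, 0.002, 3.115]
ft_force: [-0.4, 0.1, 0.3]
opening: 0.597
```

arm_command([
  {"dx": 0,"dy": 0,"dz": -0.01,"rx": 0,"ry": 0,"rz": 0,"claw": -0.2},
  {"dx": 0,"dy": 0,"dz": -0.03,"rx": 0,"ry": 0,"rz": 0,"claw": -0.2},
  {"dx": 0,"dy": 0,"dz": -0.05,"rx": 0,"ry": 0,"rz": 0,"claw": -0.2},
  {"dx": 0,"dy": 0,"dz": -0.05,"rx": 0,"ry": 0,"rz": 0,"claw": -0.2},
  {"dx": 0.02,"dy": 0,"dz": -0.04,"rx": 0,"ry": 0,"rz": 0,"claw": -0.2},
  {"dx": 0.02,"dy": 0.01,"dz": -0.02,"rx": 0,"ry": 0,"rz": 0,"claw": -0.2},
  {"dx": 0,"dy": 0,"dz": 0,"rx": 0,"ry": 0,"rz": 0,"claw": -0.2},
])

```text
t: 20.4
eef_pos: [595.9, 242.5, 199.5]
tcp_rot: [3.139, 0.003, 3.115]
ft_force: [0.9, -0.4, 0.2]
opening: 0.601
```

Run:
```python
from h import *
from cell import env
p,d=env.read_camera('scene');A=cloud(env.get_calibration('scene'),d)
cv2.imwrite('pics/s8.png',cv2.resize(p[100:340,160:480,::-1],(800,600),interpolation=cv2.INTER_CUBIC))
m=(np.hypot(A[...,0]-629,A[...,1]-233)<50)&(A[...,2]>60)&(A[...,2]<80);Q=A[m];print('bush top',len(Q),Q.mean(0).round(1),np.percentile(Q[:,2],[50,97]).round(1))
m=(abs(A[...,0]-592)<28)&(abs(A[...,1]-26)<62)&(A[...,2]>122)&(A[...,2]<140);Q=A[m];print('plate z',np.median(Q[:,2]).round(1),len(Q))
m=(abs(A[...,0]-592)<28)&(abs(A[...,1]-26)<40)&(A[...,2]>168)&(A[...,2]<185);Q=A[m];print('handle top',Q.mean(0).round(1),len(Q))
m=(A[...,0]>500)&(A[...,0]<680)&(A[...,1]>-265)&(A[...,1]<-60)&(A[...,2]>140)&(A[...,2]<285);Q=A[m]
s=np.polyfit(Q[:,2],Q[:,0],1);print('flap dx/dz',s[0].round(3),'angle',(np.pi/2+np.arctan(s[0])).round(2),Q[:,2].max().round(0))
s=env.state();print(s['t'],s['eef_pos'].round(1),s['ft_force'].round(1),s['opening'])
```

```text
bush top 179 [629.6 236.3  67.6] [68.2 70.6]
plate z 129.2 433
handle top [593.3  29.3 173.1] 138
flap dx/dz 0.261 angle 1.83 253.0
20.45 [596.3 242.1 198.6] [ 0.5 -0.3  0.5] 0.5991443313819316
```

View pics/s8.png

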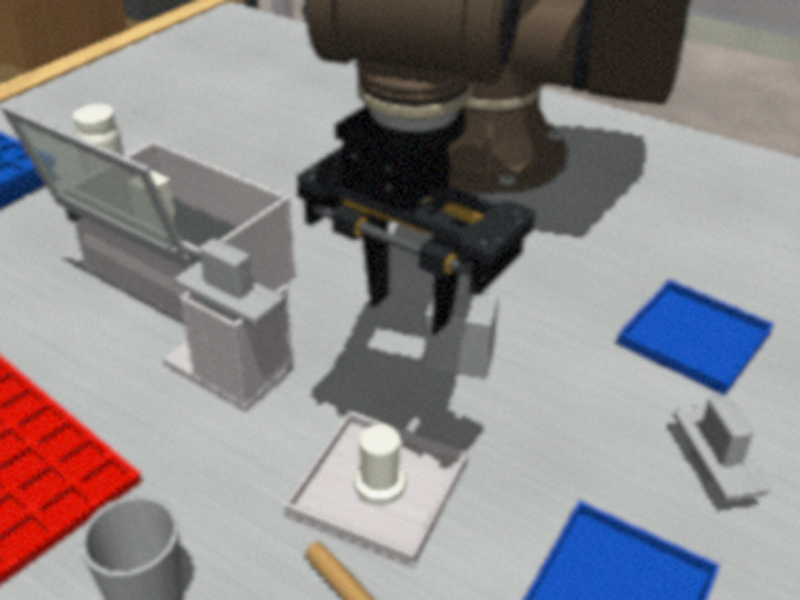

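The bush stands upright in the grey dish at (380,465). The stop is seated at (232,280), the flap is open, and the gripper touches nothing. Handing in.

```bash
python3 -c "
from cell import env
print(env.job_done())"
```

```text
the job is handed in; nothing more can be done
None
```

The job is done and handed in at about 20.5 s. The long-stemmed stop is seated in the pocket and released, holding the flap open. The round bush, taken out after that, stands upright in the grey steel dish.

My last checks, from the scene camera just before handing in:

| Check | Measured | Expected |
|---|---|---|
| Stop's cross plate, top surface | 129 mm | about 130 mm when resting on the rim |
| Flap angle | about 1.83 rad | 1.5 to 1.9 rad |
| Bush top | 68 to 70 mm | 69 mm when standing on the dish floor |

- **Clearance:** the gripper was open, about 130 mm above the bush, with no force on the wrist beyond sensor noise.
- **Forces:** the highest wrist reading was about 28 N, as the stop met the rim. Readings came only at the end of each move.
- **Failures and disagreements:** no check failed. My first move command was refused for missing keys and moved nothing. The bush and spacer measured 119 mm apart, against the stated "about 110", but size and shape told them apart. The scene and top cameras differed by 2 to 3 mm.

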